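# Aim the camera and hold the copper plate over the etching tray

## Task

First turn and tilt the little filming camera on its stand so that its lens points at the middle of the pad in the black tray, and let go of it. Then pick up the copper plate by its upright grip, lift it over the steel splash guard without brushing against it, and bring it into the tray to hover level one to two centimetres above the pad, centred on it and square with it, never letting it touch the tray. Finish while still holding it there, motionless; leave the camera aimed and the bottle, jar and beaker where they stand.

Things in the scene. Friction and masses are not known exactly. Their poses are not given: they have to be found in the camera images.
- tray_pad (a point): Centre of the top face of the grey pad fixed in the middle of the black open etching tray. Pad: 130 mm along its x, 95 mm along its y, its top level 12 mm above the table. Tray, fixed to the table: outside 250 (x) by 190 (y) by 40 mm high, walls 5 mm, same axes as the pad. It stands either on the robot's left or on its right.
- plate_mid (a point): Loose copper plate with lifting grip (0.3 kg), flat on the table opposite the tray. Point: its centre, half-way up, 28 mm above its underside. Plate 130 (x) by 95 (y) by 6 mm. In its middle a black upright block grip, 60 mm along x, 14 mm along y (pinch across y), top 56 mm above the underside; its foot, 90 by 30 mm, reaches 10 mm above the underside. A half turn makes no difference.
- guard_top (a point): Middle of the top edge of the fixed steel splash guard, an upright sheet between the two sides of the table, 300 mm long along its x (which runs away from the robot), 8 mm thick, 104 mm high, its foot 22 mm wide.
- stand: Fixed camera stand: steel disc 100 mm across and 12 mm high with a post 18 mm thick. Origin on the table under the post's axis, which is the swivel axis. With the camera's swivel at 0 the lens looks along the stand's -x.
- cam_swivel (a joint): Swivel of the camera about the vertical post axis, rad, counter-clockwise seen from above is positive, limits -2.0 to 2.0. Stiff: stays where it is left (about 0.08 N m).
- cam_tilt (a joint): Tilt of the camera, rad: 0 upright with the lens looking level, positive tips the camera's top forward so that the lens looks down; limits -0.4 to 1.0. Its level axis crosses the swivel axis 127 mm above the table. Stiff: stays where it is left (about 0.15 N m).
- cam_lens (a point): Centre of the round lens on the front face of the black, flat filming camera, a box 110 mm wide (its y), 70 mm tall (its z), 22 mm thick (its x). The lens looks along this point's -x; it lies 43 mm along z above the tilt axis and 13 mm in front of it, in the middle of the width. The back has a grey screen. At the start the lens faces roughly the robot.
- cam_top (a point): Middle of the camera's top face, 78 mm along the camera's z above the tilt axis; same axes as the lens point. The camera can be pinched here across its 22 mm thickness (along x).
- bottle: Bystander: amber bottle, 50 mm across, 130 mm high, beside the splash guard; origin at its underside.
- jar: Bystander: white jar, 50 mm across, 80 mm high, on the other side of the splash guard; origin at its underside.
- beaker: Bystander: open steel beaker, 70 mm across, 90 mm high, at the far edge; origin at its underside.

How it is judged:
By the outcome, as a careful person would: the job done as asked, in the order asked, and still so for the second after the job is handed in, while the arm keeps its last pose, push and grip.
It also fails if it takes over 51 s, if anything falls off the work surface, if the arm or the gripper's body presses on something with over 40 N, if the wrist force passes 120 N, or if a joint passes its speed limit or range.

## Robot

A 6-joint arm with a two-finger parallel gripper is mounted at the origin on the work surface. World frame = base frame: x ahead of the robot, y to its left, z up, the work surface at z = 0. Lengths are in m, angles in degrees, forces in N, time in s.
With the tool pointing down it reaches from about 0.375 to 0.9 m from the base axis. Payload 3.1 kg.
Tool frame: the origin (TCP) lies midway between the tips of the shut fingers; the grasp point (between the pads) lies 19 mm behind it; x points along the fingers, y is the direction in which the jaws open and shut, and the axes are right-handed (so a half turn about x gives the same grasp; the last joint's range is limited). The gripper opens to 87 mm and grips with 3 to 60 N. Pads are 19 mm wide; open, the fingers measure 117 mm over their backs; the gripper's body (75 mm by 190 mm) begins 51 mm behind the grasp point.
Start: joints at [66.148, 30.224, 82.088, -0, 67.689, -10.227], TCP at [0.147, 0.607, 0.223] pointing down, gripper open.
Joint ranges: [-176.69, 176.69], [-43.24, 126.21], [12.49, 139.97], [-82, 262], [0, 151.66], [-163.58, 163.58]. Speed limits (degrees/s): [159.86, 159.86, 180, 180, 180, 180].

## Interface

Orientations are given as a 3x3 rotation matrix whose columns are the frame's x, y, z axes.
In Python, from rig import bot gives the robot as it stands.
- The arm moves only by the tool play_rows, never from a script. Its argument "motion" is a list of rows, each a list of 3 entries, a list of its own where there are three numbers: the shift along the tool's x, y, z in mm, then the turn, a rotation vector about the tool's x, y, z in degrees, then the opening, from 0 (shut) to 1 (fully open). A call has 1 to 8 rows; each row is the pose to reach, as a shift and turn from the pose commanded when the call began, along the tool's axes at that moment; what a row does not reach only later rows make up. A row lasts 1/10 s, in which the tool goes at most 50 mm and 8.59 degrees, less where a joint would pass 70% of its speed; a pose out of reach is approached as far as the arm can. A call with a gripper value outside its range is refused whole. The fingers move at their own pace and stop on an object; the grip force is fixed at half the most. Time passes only in rows, so rows that repeat a pose let the fingers close. It gives the time, the measured TCP pose, the force and the opening at its end, in the units of the state.
- bot.read_state(): the state, without advancing time (a new reading comes with each control period).
- bot.capture(name): name is "scene" or "side" or "wrist"; returns a dict with "img" (420x560x3 uint8, blue, green, red), "mtx" (3x3 intrinsics, pixels), "k1" (the pictures are not rectified: a ray, as slopes to the right and down, at radius r is drawn at 1 + k1 r^2 times it, then the intrinsics apply), "rvec" (rotation vector, rad) and "tvec" (3), from world to camera coordinates, as OpenCV has them. Camera axes: x right, y down, z forward; pixel columns grow to the right and rows downward; lengths in m; the calibration is good to about 2 mm. A picture is of the moment at which its call begins. There is no depth.
- bot.hand_in(): hands the job in, once; it reports no verdict.
The state is a dict: "time_s": time; "joint_positions": joint angles; "qvel": joint speeds; "tau": joint torques, N m; "position": TCP position; "tcp_rot": TCP orientation; "force": force on the tool from outside, world axes, zero at the start; "moment": the same for the moment, N m; "opening": opening from 0.0 (shut) to 1.0 (fully open).
Only numpy, scipy, OpenCV 4.12 (cv2) and the standard library are available. Lean on these libraries where they do the work, as an engineer would, in place of code of your own. Each camera call takes 0.05 s, during which the arm holds its last target.

## Working session

There is one attempt and no reset: what is moved stays moved. The work goes in short steps, Python scripts to look and compute and a tool call to move; the robot and the scene stay as the last step left them, time stands still between calls to the robot, and variables do not carry over. Pictures are saved under pics/ and viewed, and the job is handed in when it is done.

Besides the shell and the picture viewer there is one more tool, called after "Request:" as name([rows], argument=value, ...), one row to a line, values as JSON. play_rows: Moves the arm, as the interface text tells. Its arguments: {"type":"object","properties":{"motion":{"type":"array"}},"required":["motion"]}

```bash
ls; mkdir -p pics; python3 - <<'E'
from rig import bot
import cv2,pickle
print(bot.read_state())
for n in ["scene","side","wrist"]:
    c=bot.capture(n); cv2.imwrite(f"pics/a_{n}.png",c["img"]); pickle.dump(c,open(f"pics/a_{n}.pkl","wb"))
    print(n,c["mtx"].tolist(),c["k1"],c["rvec"],c["tvec"])
E
```

```text
pics
{'time_s': 0.0, 'joint_positions': array([ 6.61468675e+01,  3.02772521e+01,  8.21547844e+01, -2.08700930e-03,
        6.76878822e+01, -1.02275450e+01]), 'qvel': array([-0.13244404,  0.01386297,  0.00337378,  0.05880182,  0.04793672,
       -0.01514641]), 'tau': array([-1.08113149e-03, -4.40039992e+01, -1.76593530e+01,  6.32070517e-02,
        5.82119927e-02, -1.87321948e-04]), 'position': array([0.14692701, 0.60675281, 0.22159889]), 'tcp_rot': array([[-8.15565592e-04,  2.35561838e-01,  9.71859020e-01],
       [-1.92782999e-03,  9.71857167e-01, -2.35563006e-01],
       [-9.99997809e-01, -2.06569605e-03, -3.38490090e-04]]), 'force': array([-0.40921747, -0.43596016, -0.18096566]), 'moment': array([-0.00113939,  0.0208734 , -0.00950439]), 'opening': 1.0033138808062687}
scene [[462.04418980677787, 0.0, 276.98441362875076], [0.0, 462.04418980677787, 214.51797534635134], [0.0, 0.0, 1.0]] -0.1574215521340004 [ 1.90790206  1.38701002 -0.668679  ] [-0.16808154 -0.21970923  1.51081658]
side [[475.0800675783533, 0.0, 276.5643639127305], [0.0, 475.0800675783533, 206.4862144348081], [0.0, 0.0, 1.0]] 0.017428584971800797 [ 2.41271256 -0.44143461  0.18391526] [-0.49040442  0.23075754  1.04608102]
wrist [[335.57428410127267, 0.0, 283.5667207162146], [0.0, 335.57428410127267, 212.42023185955733], [0.0, 0.0, 1.0]] -0.06080845114559043 [-2.29640762 -1.80758149 -0.2395056 ] [-0.62403721 -0.03288949  0.38979698]
```

View pics/a_scene.png

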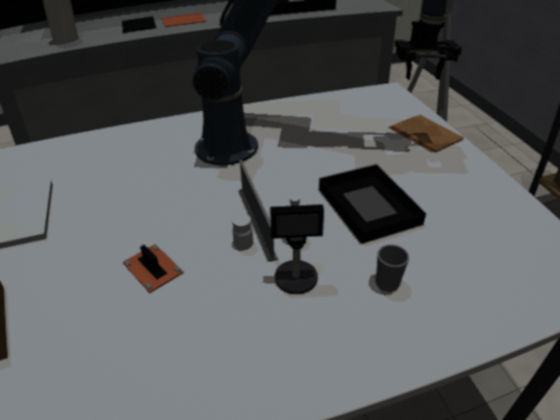

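View pics/a_side.png

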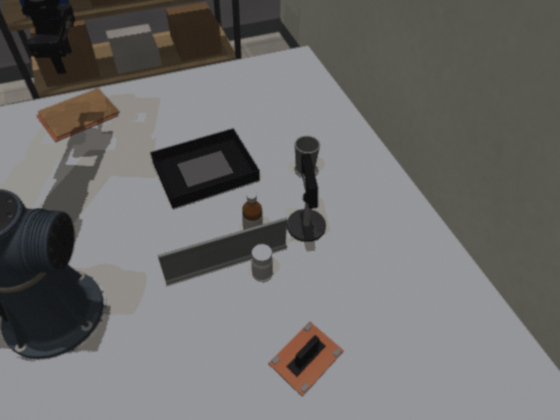

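View pics/a_wrist.png

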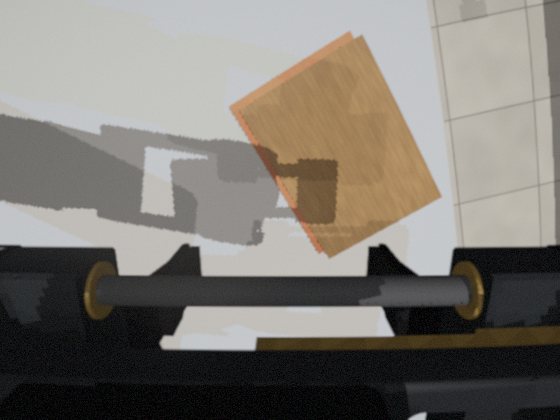

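The tray is at the robot's left (+y): around px (370,200) in scene and (205,165) in side. The plate is on the right, at scene (152,267). I'll zoom in to pick features.

```bash
cat > h.py <<'E'
import numpy as np,cv2,pickle
from rig import bot
def load(p): return pickle.load(open(p,'rb'))
def cap(name,tag):
    c=bot.capture(name); pickle.dump(c,open(f"pics/{tag}.pkl","wb")); cv2.imwrite(f"pics/{tag}.png",c["img"]); return c
def proj(c,P):
    P=np.atleast_2d(P).astype(float); R=cv2.Rodrigues(c["rvec"])[0]
    q=P@R.T+np.ravel(c["tvec"]); s=q[:,:2]/q[:,2:]
    r2=(s**2).sum(1,keepdims=True); s=s*(1+c["k1"]*r2)
    return s*[c["mtx"][0,0],c["mtx"][1,1]]+[c["mtx"][0,2],c["mtx"][1,2]]
def ray(c,uv):
    d=np.array([c["k1"],0,0,0,0.]); 
    s=cv2.undistortPointsIter(np.array(uv,float).reshape(-1,1,2),c["mtx"],d,None,None,(3,100,1e-10)).reshape(-1,2)
    R=cv2.Rodrigues(c["rvec"])[0]; C=-R.T@np.ravel(c["tvec"])
    D=np.c_[s,np.ones(len(s))]@R
    return C,D
def onz(c,uv,z):
    C,D=ray(c,uv); return C+D*((z-C[2])/D[:,2:])
def crop(c,x0,y0,w,h,k,out,g=0.5,pts=None):
    im=c["img"]; s=im[y0:y0+h,x0:x0+w]; s=(255*(s/255.)**g).astype(np.uint8)
    s=cv2.resize(s,None,fx=k,fy=k,interpolation=cv2.INTER_CUBIC)
    for t in range(0,w,10):
        cv2.line(s,(t*k,0),(t*k,6 if t%50 else 14),(0,255,0),1)
        if t%20==0: cv2.putText(s,str(x0+t),(t*k,24),0,.35,(0,0,255),1)
    for t in range(0,h,10):
        cv2.line(s,(0,t*k),(6,t*k),(0,255,0),1)
        if t%20==0: cv2.putText(s,str(y0+t),(8,t*k+4),0,.35,(0,0,255),1)
    if pts is not None:
        for p in pts: cv2.circle(s,(int((p[0]-x0+.5)*k),int((p[1]-y0+.5)*k)),2,(0,255,0),-1)
    cv2.imwrite(out,s)
E
python3 - <<'E'
from h import *
a=load("pics/a_scene.pkl");b=load("pics/a_side.pkl")
crop(a,110,150,160,150,5,"pics/z1.png");crop(a,255,155,180,140,4,"pics/z2.png")
crop(b,140,120,200,130,4,"pics/z3.png");crop(b,240,190,130,120,5,"pics/z4.png",);crop(b,255,310,110,90,6,"pics/z5.png")
E
```

```text
(no output)
```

View pics/z1.png

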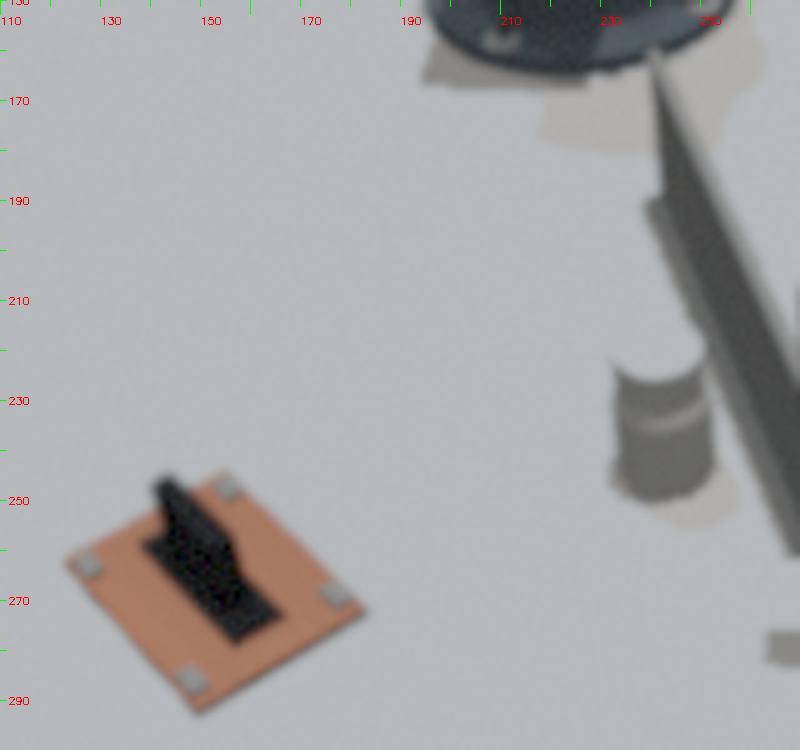

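View pics/z2.png

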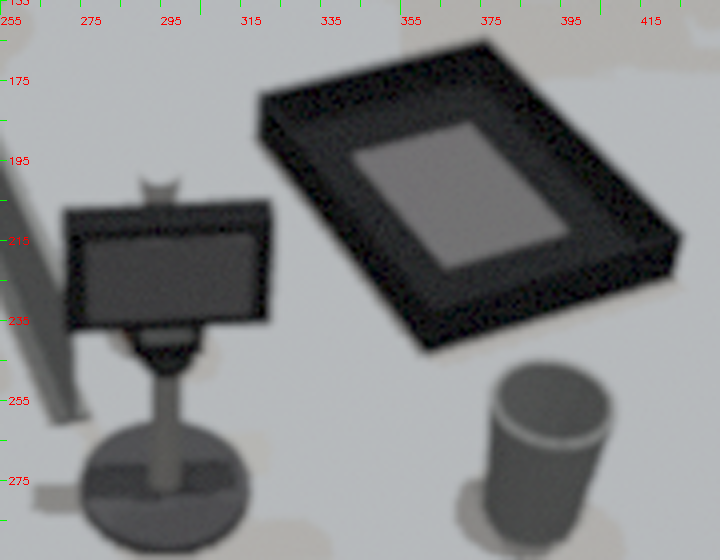

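View pics/z3.png

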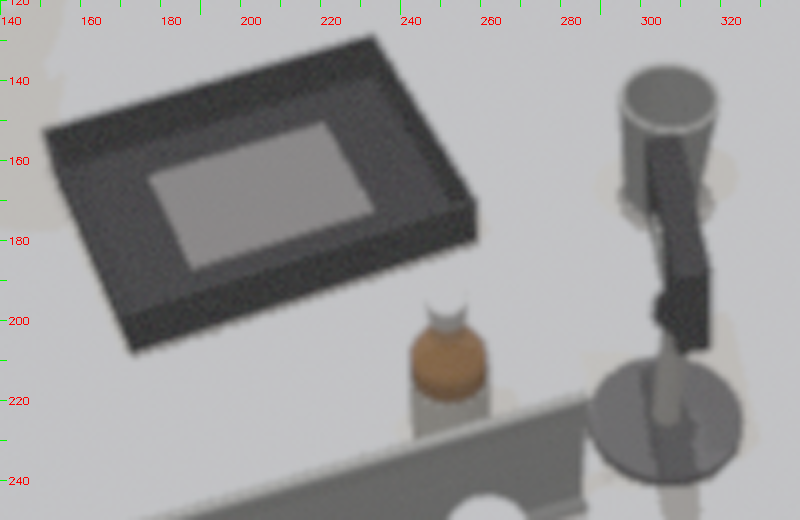

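View pics/z4.png

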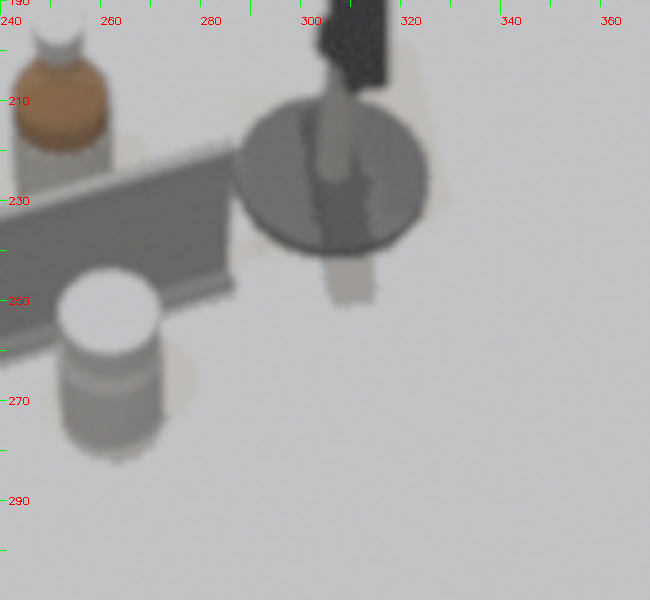

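View pics/z5.png

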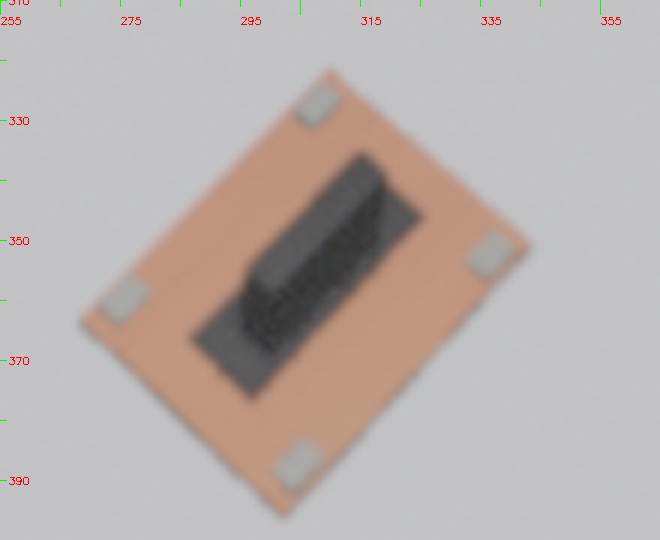

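```bash
cat > fit.py <<'E'
from h import *
from scipy.optimize import least_squares
a=load("pics/a_scene.pkl");b=load("pics/a_side.pkl")
def rect(pa,pb,z,L,W,name):
    A=onz(a,pa,z);B=onz(b,pb,z); 
    print(name,'scene ctr',A.mean(0).round(4),'side ctr',B.mean(0).round(4))
    loc=np.array([[-L/2,-W/2],[L/2,-W/2],[L/2,W/2],[-L/2,W/2]])
    def world(p): 
        c,s=np.cos(p[2]),np.sin(p[2]); return np.c_[loc@np.array([[c,s],[-s,c]])+p[:2],np.full(4,z)]
    best=None
    for k in range(4):   # orderings (cyclic both ways)
      for y0 in np.arange(-90,90,15):
        m=A.mean(0)
        def f(p):
            w=world(p); r=[]
            for c,pp in ((a,pa),(b,pb)):
                q=proj(c,w); D=np.linalg.norm(q[:,None]-np.array(pp)[None],axis=2); 
                j=D.argmin(0); r.append((q[j]-np.array(pp)).ravel())
            return np.concatenate(r)
        s=least_squares(f,[m[0],m[1],np.radians(y0)])
        if best is None or s.cost<best.cost: best=s
      break
    p=best.x; print(name,'fit',p[:2].round(4),'yaw',np.degrees(p[2]).round(2),'rms px',np.sqrt(2*best.cost/16).round(2))
    return p
if __name__=="__main__":
    rect([(343,193.2),(373.2,185.5),(397.5,213),(366.5,222.5)],[(177,164),(221.2,150.5),(233.5,172.7),(188.2,187.5)],.012,.13,.095,'pad')
    rect([(154.4,244.6),(183.6,272),(149.6,292),(123,262.4)],[(310.2,321.7),(343.3,350.8),(302.2,395.5),(268.7,363.7)],.006,.13,.095,'plate')
    # guard
    print('guard top far side',onz(b,[(286,219)],.104), 'scene top near',onz(a,[(241,160)],.104))
    print('guard foot', onz(b,[(286.5,248)],0.0), onz(b,[(162,278)],0.0))
    print('stand post foot', onz(b,[(306.6,225)],.012), onz(a,[(296,277)],.012))
    print('stand disc', onz(b,[(288.4,225.5),(325.6,225.5)],.006).mean(0), onz(a,[(275,277),(317.5,277)],.006).mean(0))
    print('jar top',onz(b,[(261.5,252.5)],.08),'bottle',onz(b,[(252,197)],.13),'beaker',onz(b,[(306.5,145)],.09), onz(a,[(392.5,256)],.09))
    loc=dict(ftl=(-13,55,78),ftr=(-13,-55,78),btl=(9,55,78),btr=(9,-55,78),bbl=(9,55,8),bbr=(9,-55,8),fbl=(-13,55,8),fbr=(-13,-55,8))
    def camw(p,pts):
        pts=np.atleast_2d(pts)/1000.; t=p[3]; c,s=np.cos(t),np.sin(t)
        Ry=np.array([[c,0,-s],[0,1,0],[s,0,c]])  # positive: top goes to -x
        c,s=np.cos(p[2]),np.sin(p[2]); Rz=np.array([[c,-s,0],[s,c,0],[0,0,1]])
        return pts@(Rz@Ry).T+[p[0],p[1],.127]
    obs=[(271.2,207.5),(322.7,205.3),(271.7,237.5),(322.5,235)]
    # scene image left = world -y (right)
    def f(p):
        q=proj(a,camw(p,[loc['ftr'],loc['ftl'],loc['bbr'],loc['bbl']]))
        w=.3*(proj(b,[[p[0],p[1],.012]])-[306.6,225])
        w2=.3*(proj(a,[[p[0],p[1],.012]])-[296,277])
        return np.r_[(q-obs).ravel(),w.ravel(),w2.ravel()]
    s=least_squares(f,[.75,.1,0,0]); p=s.x
    print('cam',p[:2],np.degrees(p[2:]),s.fun.round(1))
    P=camw(p,list(loc.values())+[(-13,0,43)])
    crop(a,255,155,180,140,4,"pics/o1.png",pts=proj(a,P)); crop(b,240,130,130,120,5,"pics/o2.png",pts=proj(b,P))
E
python3 fit.py
```

```text
pad scene ctr [0.4291 0.3073 0.012 ] side ctr [0.4285 0.2991 0.012 ]
pad fit [0.4297 0.3041] yaw 3.92 rms px 0.92
plate scene ctr [ 0.4804 -0.288   0.006 ] side ctr [ 0.4785 -0.2934  0.006 ]
plate fit [ 0.479  -0.2909] yaw 25.18 rms px 1.02
guard top far side [[ 0.54230402 -0.01222584  0.104     ]] scene top near [[ 0.24673034 -0.00336339  0.104     ]]
guard foot [[ 5.43548157e-01 -2.14754141e-02 -1.11022302e-16]] [[0.24075639 0.00094067 0.        ]]
stand post foot [[0.61379917 0.01860274 0.012     ]] [[0.62152905 0.02558694 0.012     ]]
stand disc [0.61636341 0.02089647 0.006     ] [0.61660271 0.02798586 0.006     ]
jar top [[ 0.46341065 -0.06434134  0.08      ]] bottle [[0.48423817 0.05644995 0.13      ]] beaker [[0.69244305 0.21375894 0.09      ]] [[0.69838073 0.21910264 0.09      ]]
cam [0.60914107 0.03008884] [-14.31179457  -7.16896888] [-1.2 -0.   1.1 -0.4 -0.6  0.5  0.5  0.4 -1.  -0.9  0.  -1.3]
```

View pics/o1.png

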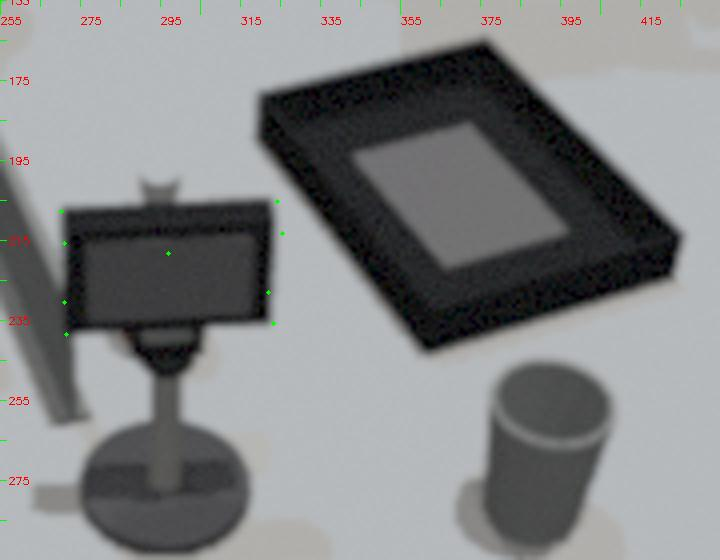

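View pics/o2.png

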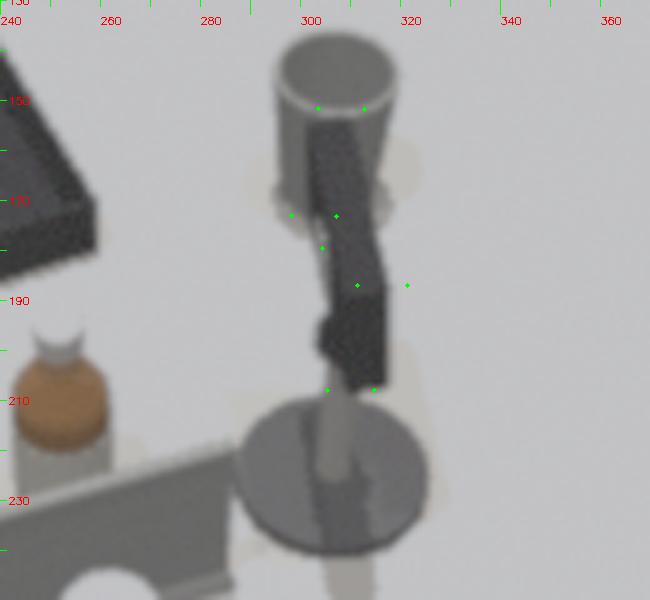

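```bash
cat > joint.py <<'E'
from h import *
from scipy.optimize import least_squares
loc=dict(ftl=(-13,55,78),ftr=(-13,-55,78),btl=(9,55,78),btr=(9,-55,78),bbl=(9,55,8),bbr=(9,-55,8),fbl=(-13,55,8),fbr=(-13,-55,8))
def camw(p,pts):
    pts=np.atleast_2d(pts)/1000.; t=p[3]; c,s=np.cos(t),np.sin(t)
    Ry=np.array([[c,0,-s],[0,1,0],[s,0,c]])
    c,s=np.cos(p[2]),np.sin(p[2]); Rz=np.array([[c,-s,0],[s,c,0],[0,0,1]])
    return pts@(Rz@Ry).T+[p[0],p[1],.127]
def rw(p,L,W,z):
    l=np.array([[-L/2,-W/2],[-L/2,W/2],[L/2,W/2],[L/2,-W/2]]); c,s=np.cos(p[2]),np.sin(p[2])
    return np.c_[l@np.array([[c,s],[-s,c]])+p[:2],np.full(4,z)]
def adj(c,d):
    c=dict(c); R=cv2.Rodrigues(c["rvec"])[0]; C=-R.T@np.ravel(c["tvec"])+d[:3]
    R=cv2.Rodrigues(np.array(d[3:6],float))[0]@R
    c["rvec"]=cv2.Rodrigues(R)[0]; c["tvec"]=-R@C; return c
def nn(q,pp):
    pp=np.array(pp); j=np.linalg.norm(q[:,None]-pp[None],axis=2).argmin(0); return (q[j]-pp).ravel()
if __name__=="__main__":
    a=load("pics/a_scene.pkl");b=load("pics/a_side.pkl")
    pa=[(343,193.2),(373.2,185.5),(397.5,213),(366.5,222.5)];pb=[(177,164),(221.2,150.5),(233.5,172.7),(188.2,187.5)]
    ta=[(320,178.7),(376.7,165.2),(425.3,214.2)]; tb=[(150.5,152.5),(233.7,129),(259,170)]
    qa=[(154.4,244.6),(183.6,272),(149.6,292),(123,262.4)];qb=[(310.2,321.7),(343.3,350.8),(302.2,395.5),(268.7,363.7)]
    def f(v,full=False):
        A=adj(a,v[:6]*[.001]*1);B=adj(b,v[6:12]*.001)
        pad,pl,cm=v[12:15],v[15:18],v[18:22]
        r=[nn(proj(A,rw(pad,.13,.095,.012)),pa),nn(proj(B,rw(pad,.13,.095,.012)),pb),
           nn(proj(A,rw(pad,.25,.19,.04)),ta),nn(proj(B,rw(pad,.25,.19,.04)),tb),
           nn(proj(A,rw(pl,.13,.095,.006)),qa),nn(proj(B,rw(pl,.13,.095,.006)),qb),
           (proj(A,camw(cm,[loc[k] for k in('ftr','ftl','bbr','bbl')]))-[(271.2,207.5),(322.7,205.3),(271.7,237.5),(322.5,235)]).ravel(),
           (proj(B,camw(cm,[loc[k] for k in('ftl','btl','btr','bbr','fbr')]))-[(301.6,154.4),(309.4,154.4),(317.4,187.4),(317,207.4),(309.8,208)]).ravel(),
           (proj(B,[[*cm[:2],.012]])-[306.6,225]).ravel(),(proj(A,[[*cm[:2],.012]])-[296,277]).ravel(),
           ]
        if full: return r
        return np.r_[np.concatenate(r)/.5, v[:3]/2,v[3:6]/2.,v[6:9]/2,v[9:12]/2.]
    x0=np.r_[np.zeros(12),.4297,.3041,.07,.479,-.2909,.44,.615,.024,-.05,0]
    s=least_squares(f,x0,x_scale=np.r_[np.ones(12),np.full(10,.01)]); v=s.x
    print('corr',v[:12].round(2)); print('pad',v[12:14].round(4),np.degrees(v[14]).round(2)); print('plate',v[15:17].round(4),np.degrees(v[17]).round(2))
    print('cam',v[18:20].round(4),np.degrees(v[20:]).round(2))
    for r in f(v,True): print(r.round(1))
    np.save('v.npy',v)
    P=camw(v[18:22],list(loc.values())+[(-13,0,43)])
    A=adj(a,v[:6]*.001);B=adj(b,v[6:12]*.001)
    crop(a,255,155,180,140,4,"pics/o1.png",pts=proj(A,P)); crop(b,240,130,130,120,5,"pics/o2.png",pts=proj(B,P))
    print('B only: guard',onz(B,[(286,219)],.104).round(4),onz(A,[(241,160)],.104).round(4),'jar',onz(B,[(261.5,252.5)],.08).round(4),'bottle',onz(B,[(252,197)],.13).round(4),'beaker',onz(B,[(306.5,145)],.09).round(4), onz(A,[(392.5,256)],.09).round(4))
E
python3 joint.py
```

```text
corr [ 2.    0.14  2.62 -2.1  -0.16  0.27 -2.   -0.14  2.5  -3.79  2.54 -1.34]
pad [0.4256 0.3098] 3.76
plate [ 0.4761 -0.2875] 25.13
cam [0.614  0.0304] [-14.36   3.59]
[ 0.3  0.9 -0.7  1.1 -0.5  0.1 -0.2 -0.6]
[ 0.5  0.  -0.2  0.6 -0.4  0.  -0.1 -0.7]
[-0.7 -0.4  0.3 -0.9  1.1 -0.3]
[-0.4 -0.5  0.1 -0.7  0.6  0.5]
[ 0.7 -0.4  0.  -0.3 -0.3  0.3 -0.7 -0. ]
[-0.4 -0.3  0.7 -0.3  0.4  0.7 -0.6 -0.5]
[-1.  -1.   0.6 -1.2 -0.2  2.2  0.9  2.1]
[-1.1 -0.4  0.6 -1.5  0.9  0.6  0.6  1.3 -1.8  1.8]
[ 0.1 -1.4]
[ 0.5 -1.6]
B only: guard [[ 0.5404 -0.0047  0.104 ]] [[ 0.24   -0.0011  0.104 ]] jar [[ 0.461  -0.0572  0.08  ]] bottle [[0.4821 0.0647 0.13  ]] beaker [[0.6916 0.2235 0.09  ]] [[0.6955 0.2225 0.09  ]]
```

```bash
sleep 0
```

```text
(no output)
```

View pics/o2.png

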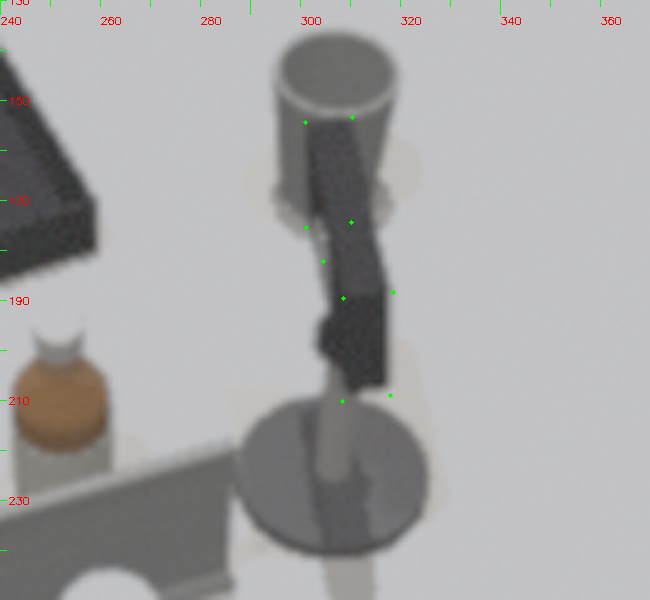

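```bash
cat >> h.py <<'E'
from scipy.spatial.transform import Rotation as Rn
def down(yaw_y):  # tool x down, tool y at yaw (deg)
    t=np.radians(yaw_y); x=np.array([0,0,-1.]); y=np.array([np.cos(t),np.sin(t),0]); return np.c_[x,y,np.cross(x,y)]
def step(p0,R0,p1,R1):
    d=R0.T@(np.array(p1)-p0)*1000; r=Rn.from_matrix(R0.T@R1).as_rotvec(degrees=True)
    print('shift mm',d.round(1),'turn',r.round(2),'rows>=',max(np.linalg.norm(d)/50,np.linalg.norm(r)/8.59).__round__(1)); return d,r
E
python3 - <<'E'
from h import *
c=load("pics/a_wrist.pkl"); s=bot.read_state(); R=cv2.Rodrigues(c["rvec"])[0]; C=-R.T@np.ravel(c["tvec"])
T=s["tcp_rot"]; print('cam in tool',(T.T@(C-s["position"])).round(4)); print('cam axes in tool\n',(T.T@R.T).round(3))
step(s["position"],T,[.50,.03,.33],down(-14))
E
```

```text
cam in tool [-1.62e-01 -1.00e-04 -7.07e-02]
cam axes in tool
 [[-0.    -0.263  0.965]
 [ 1.     0.     0.   ]
 [-0.001  0.965  0.263]]
shift mm [-107.6 -477.7  479. ] turn [9.037e+01 6.000e-02 9.000e-02] rows>= 13.7
```

```bash
python3 - <<'E'
from h import *
s=bot.read_state();T=s["tcp_rot"]
step(s["position"],T,[.42,.28,.33],down(24))
E
```

```text
shift mm [-107.9 -253.5  342.3] turn [5.237e+01 3.000e-02 1.000e-01] rows>= 8.8
```

Request:
play_rows([
  [[-108,-253,342],[52.4,0,0],1],
  [[-108,-253,342],[52.4,0,0],1],
  [[-108,-253,342],[52.4,0,0],1],
  [[-108,-253,342],[52.4,0,0],1],
  [[-108,-253,342],[52.4,0,0],1],
  [[-108,-253,342],[52.4,0,0],1],
  [[-108,-253,342],[52.4,0,0],1],
  [[-108,-253,342],[52.4,0,0],1],
])

```text
time_s: 0.95
position: [0.3965, 0.3082, 0.3214]
tcp_rot: [[-0.0, 0.914, 0.406], [0.0, 0.406, -0.914], [-1.0, -0.0, -0.0]]
force: [0.9, 1.1, -0.1]
opening: 0.997
```

Request:
play_rows([
  [[0,0,0],[0,0,0],1],
  [[0,0,0],[0,0,0],1],
])

```text
time_s: 1.15
position: [0.3963, 0.3091, 0.321]
tcp_rot: [[-0.0, 0.915, 0.403], [0.0, 0.403, -0.915], [-1.0, -0.0, -0.001]]
force: [0.6, 0.3, -0.2]
opening: 0.999
```

```bash
python3 - <<'E'
from h import *
s=bot.read_state();print(s["time_s"],s["position"],s["tcp_rot"].round(4).tolist(),s["qvel"].round(2))
c=cap("wrist","b_wrist"); crop(c,0,0,560,420,1,"pics/b1.png")
s=bot.read_state();print(s["time_s"],s["position"],s["tcp_rot"].round(4).tolist(),s["qvel"].round(2))
step(s["position"],s["tcp_rot"],[.61,.028,.33],down(-14.3))
E
```

```text
1.15 [0.39629424 0.30906062 0.32096598] [[-0.0005, 0.915, 0.4034], [0.0005, 0.4034, -0.915], [-1.0, -0.0002, -0.0006]] [2.96 0.36 1.28 0.27 0.13 0.09]
1.2 [0.39522176 0.30976764 0.3205599 ] [[-0.0015, 0.9141, 0.4055], [0.0001, 0.4055, -0.9141], [-1.0, -0.0013, -0.0007]] [ 2.03  0.21  0.56 -0.11 -0.14 -0.16]
shift mm [ -9.8  82.1 344.6] turn [ 3.822e+01 -1.000e-02  9.000e-02] rows>= 7.1
```

View pics/b1.png

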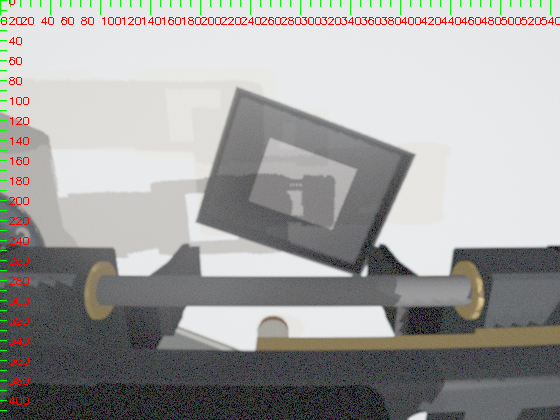

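```bash
python3 - <<'E'
from h import *
c=load("pics/b_wrist.pkl")
p=onz(c,[(269,138),(357,171),(339,230),(248,202)],.012); t=onz(c,[(237,88),(414,153),(362,273),(197,222)],.04)
for q in(p,t): print(q.round(4).tolist(),q.mean(0).round(4),[np.linalg.norm(q[i]-q[i-1]).round(4) for i in range(4)])
crop(c,180,75,250,205,3,"pics/b2.png",g=.8)
E
```

```text
[[0.3589, 0.3466, 0.012], [0.4906, 0.3549, 0.012], [0.506, 0.266, 0.012], [0.3669, 0.2511, 0.012]] [0.4306 0.3047 0.012 ] [np.float64(0.0958), np.float64(0.1319), np.float64(0.0902), np.float64(0.1399)]
[[0.2983, 0.3888, 0.04], [0.5418, 0.4084, 0.04], [0.5575, 0.2273, 0.04], [0.313, 0.2036, 0.04]] [0.4276 0.307  0.04  ] [np.float64(0.1858), np.float64(0.2442), np.float64(0.1818), np.float64(0.2457)]
```

View pics/b2.png

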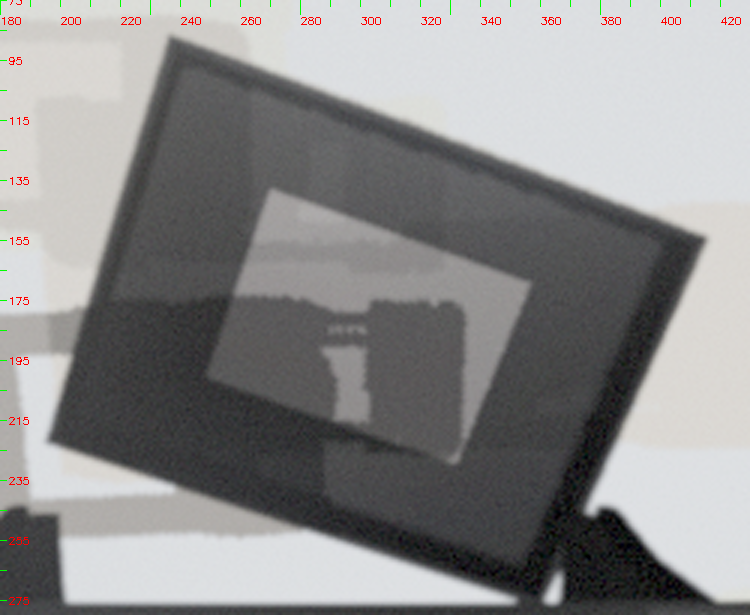

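```bash
python3 - <<'E'
from h import *
from joint import rw,nn
from scipy.optimize import least_squares
c=load("pics/b_wrist.pkl")
P=[(270.1,137.5),(357.1,169.1),(332.1,229.4),(248.1,200.8)];Q=[(237.1,87.1),(415,154.1),(357,275),(196.5,221.5)]
f=lambda v:np.r_[nn(proj(c,rw(v,.13,.095,.012)),P),nn(proj(c,rw(v,.25,.19,.04)),Q)]
s=least_squares(f,[.428,.305,.07]);print(s.x[:2],np.degrees(s.x[2]),s.fun.round(1))
g=lambda v:np.r_[nn(proj(c,rw(v,.13,.095,.012)),P)]
s=least_squares(g,[.428,.305,.07]);print(s.x[:2],np.degrees(s.x[2]),s.fun.round(1))
E
```

```text
[0.42747995 0.30522027] 3.970157025568263 [-0.4 -0.4 -0.4  0.1 -0.5  0.1 -0.1 -0.4 -0.9 -1.7  1.6 -0.1  3.2  3.
 -2.4  0.6]
[0.42801527 0.30520101] 4.168572575632379 [-0.2 -0.1 -0.1  0.1  0.   0.2  0.3 -0.1]
```

Request:
play_rows([
  [[-10,82,345],[38.2,0,0],1],
  [[-10,82,345],[38.2,0,0],1],
  [[-10,82,345],[38.2,0,0],1],
  [[-10,82,345],[38.2,0,0],1],
  [[-10,82,345],[38.2,0,0],1],
  [[-10,82,345],[38.2,0,0],1],
  [[-10,82,345],[38.2,0,0],1],
  [[-10,82,345],[38.2,0,0],1],
])

```text
time_s: 2.0
position: [0.6138, 0.0252, 0.3296]
tcp_rot: [[0.001, 0.969, -0.248], [-0.002, -0.248, -0.969], [-1.0, 0.001, 0.002]]
force: [-0.6, -0.5, -0.7]
opening: 1.0
```

Request:
play_rows([
  [[0,0,0],[0,0,0],1],
  [[0,0,0],[0,0,0],1],
  [[0,0,0],[0,0,0],1],
])

```text
time_s: 2.3
position: [0.6096, 0.0304, 0.3308]
tcp_rot: [[-0.001, 0.97, -0.243], [0.001, -0.243, -0.97], [-1.0, -0.001, -0.0]]
force: [-1.1, -0.0, 0.0]
opening: 1.0
```

```bash
python3 - <<'E'
from h import *
s=bot.read_state();print(s["time_s"],s["position"],s["tcp_rot"].round(4).tolist(),s["qvel"].round(2))
c=cap("wrist","c_wrist"); crop(c,160,60,250,200,3,"pics/c1.png")
E
```

```text
2.3 [0.60960643 0.0303863  0.33081569] [[-0.0013, 0.9701, -0.2428], [0.0006, -0.2428, -0.9701], [-1.0, -0.0014, -0.0003]] [-0.25 -0.28 -0.29 -0.2  -0.14 -0.16]
```

View pics/c1.png

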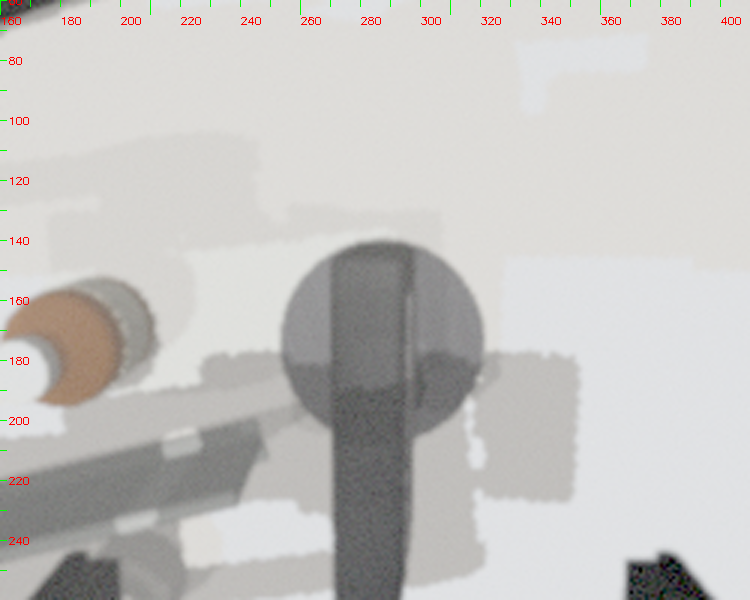

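```bash
python3 - <<'E'
from h import *
c=load("pics/c_wrist.pkl")
im=c["img"]; s=im[120:210,225:345].astype(float)
k=8; z=cv2.resize((255*(im[130:262,255:310]/255.)**.5).astype(np.uint8),None,fx=8,fy=4.5,interpolation=cv2.INTER_CUBIC); cv2.imwrite("pics/c2.png",z)
print('disc ctr',onz(c,[(287.5,173.2)],.012).round(4), onz(c,[(253.5,173),(321.5,173)],.012).round(4))
for z in(.200,.205):
  L=onz(c,[(270.2,146.5),(271.5,256.5)],z);Rr=onz(c,[(294.2,146.5),(293.8,256.5)],z)
  for e in(L,Rr): print(z,e.round(4).tolist(),'yaw of edge-90',np.degrees(np.arctan2(*(e[0]-e[1])[:2][::-1]))-90)
for r in (150,165,180,195,215,230,245): print(r,im[r,264:302].mean(1).astype(int).tolist())
E
```

```text
disc ctr [[0.6159 0.0287 0.012 ]] [[0.5684 0.0409 0.012 ]
 [0.6635 0.0171 0.012 ]]
0.2 [[0.6116, 0.0824, 0.2], [0.5872, -0.0163, 0.2]] yaw of edge-90 -13.92275049806797
0.2 [[0.6317, 0.0774, 0.2], [0.6075, -0.0213, 0.2]] yaw of edge-90 -13.768073845517975
0.205 [[0.6119, 0.0827, 0.205], [0.5879, -0.0143, 0.205]] yaw of edge-90 -13.922750498067941
0.205 [[0.6316, 0.0777, 0.205], [0.6078, -0.0193, 0.205]] yaw of edge-90 -13.76807384551799
150 [101, 93, 91, 93, 89, 85, 69, 58, 56, 57, 61, 64, 57, 59, 63, 64, 62, 66, 57, 62, 65, 64, 65, 65, 69, 67, 65, 69, 58, 53, 48, 48, 46, 44, 61, 75, 79, 78]
165 [88, 86, 86, 91, 88, 82, 59, 50, 49, 52, 54, 55, 56, 56, 57, 52, 58, 51, 58, 53, 55, 56, 60, 62, 56, 55, 62, 58, 52, 47, 47, 63, 72, 68, 60, 74, 75, 77]
180 [79, 81, 82, 79, 77, 74, 53, 40, 39, 47, 50, 50, 51, 50, 55, 56, 51, 55, 57, 55, 55, 58, 57, 59, 58, 54, 60, 59, 48, 46, 47, 67, 75, 59, 51, 48, 51, 49]
195 [56, 60, 58, 56, 54, 56, 41, 37, 31, 37, 36, 39, 32, 35, 35, 35, 38, 38, 43, 39, 35, 38, 34, 40, 36, 41, 38, 38, 40, 33, 44, 43, 48, 50, 43, 38, 43, 54]
215 [142, 141, 141, 139, 141, 133, 104, 62, 41, 39, 40, 38, 44, 43, 42, 37, 37, 38, 41, 41, 36, 40, 38, 41, 41, 32, 42, 38, 39, 41, 43, 37, 52, 89, 130, 141, 142, 143]
230 [160, 160, 152, 146, 145, 135, 103, 66, 42, 40, 36, 41, 41, 44, 39, 41, 41, 39, 42, 42, 44, 38, 38, 42, 40, 42, 32, 35, 37, 37, 43, 55, 64, 100, 131, 141, 141, 143]
245 [143, 143, 144, 140, 142, 139, 116, 79, 41, 42, 42, 38, 37, 39, 40, 35, 41, 43, 39, 41, 37, 36, 35, 37, 38, 35, 43, 35, 33, 30, 48, 73, 117, 135, 142, 142, 143, 144]
```

View pics/c2.png

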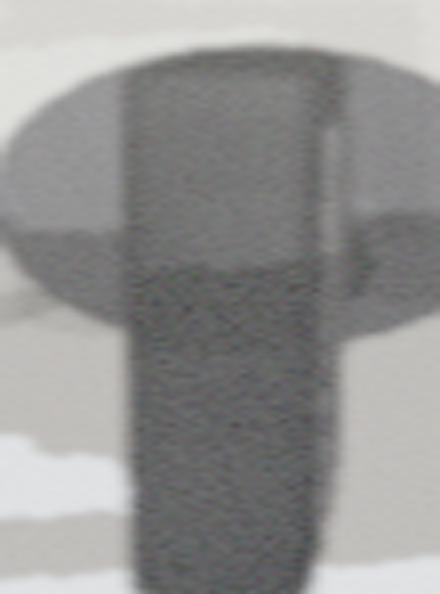

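Request:
play_rows([
  [[40,0,0],[0,0,0],1],
  [[80,0,0],[0,0,0],1],
  [[120,0,0],[0,0,0],1],
  [[140,0,0],[0,0,0],1],
  [[153,0,0],[0,0,0],1],
  [[153,0,0],[0,0,0],1],
])

```text
time_s: 2.95
position: [0.6096, 0.029, 0.1766]
tcp_rot: [[-0.003, 0.97, -0.245], [0.001, -0.245, -0.97], [-1.0, -0.003, 0.0]]
force: [-0.4, -1.0, 0.1]
opening: 0.999
```

```bash
python3 - <<'E'
from h import *
s=bot.read_state();print(s["time_s"],s["position"],s["tcp_rot"].round(4).tolist(),s["force"].round(1))
c=cap("side","d_side"); crop(c,240,90,130,150,4,"pics/d1.png")
E
```

```text
2.95 [0.60956679 0.02900245 0.17660429] [[-0.0033, 0.9696, -0.2446], [0.0005, -0.2446, -0.9696], [-1.0, -0.0034, 0.0003]] [-0.4 -1.   0.1]
```

View pics/d1.png

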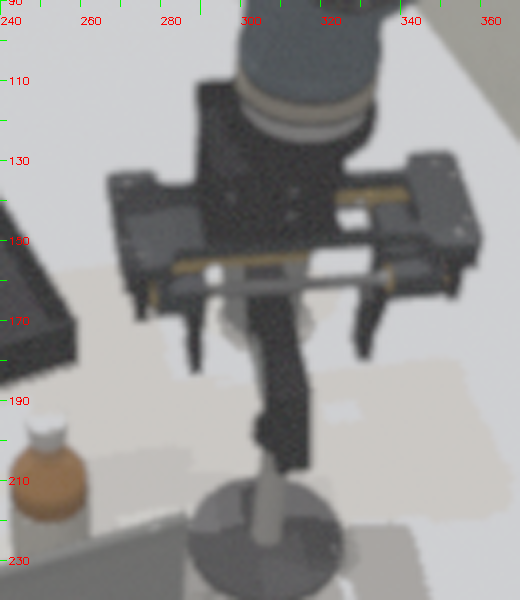

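The fingers straddle the camera top at around (310,165). Closing.

Request:
play_rows([
  [[0,0,0],[0,0,0],0],
  [[0,0,0],[0,0,0],0],
  [[0,0,0],[0,0,0],0],
  [[0,0,0],[0,0,0],0],
  [[0,0,0],[0,0,0],0],
  [[0,0,0],[0,0,0],0],
  [[0,0,0],[0,0,0],0],
  [[0,0,0],[0,0,0],0],
])

```text
time_s: 3.8
position: [0.6109, 0.028, 0.1779]
tcp_rot: [[-0.0, 0.969, -0.246], [0.0, -0.246, -0.969], [-1.0, -0.0, 0.0]]
force: [0.1, 0.3, 0.1]
opening: 0.355
```

Request:
play_rows([
  [[0,0,0],[0,0,0],0],
  [[0,0,0],[0,0,0],0],
  [[0,0,0],[0,0,0],0],
])

```text
time_s: 4.1
position: [0.6108, 0.028, 0.178]
tcp_rot: [[-0.0, 0.969, -0.246], [-0.0, -0.246, -0.969], [-1.0, -0.0, 0.0]]
force: [-0.3, -0.2, 0.6]
opening: 0.258
```

```bash
cat > cams.py <<'E'
from h import *
def way(p0,R0,O,dpsi,dt,psi0,n):
    # returns rows relative to start pose
    for i in range(1,n+1):
        a=dpsi*i/n; t=dt*i/n
        psi=np.radians(psi0+a); ax=np.array([-np.sin(psi),np.cos(psi),0]) # cam y
        # tilt positive: top toward -x cam: rotation about -y
        D=Rn.from_rotvec(-np.radians(t)*ax).as_matrix()@Rn.from_euler('z',a,degrees=True).as_matrix()
        p=D@(p0-O)+O; R=D@R0
        d=R0.T@(p-p0)*1000; r=Rn.from_matrix(R0.T@R).as_rotvec(degrees=True)
        print(np.round(d,1).tolist(),np.round(r,1).tolist())
E
python3 - <<'E'
from cams import *
s=bot.read_state(); O=np.array([.616,.029,.127]); print(s["position"],s["tcp_rot"].round(4).tolist())
p0=np.array([.6108,.028,.178]);R0=down(-14.2)
way(p0,R0,O,-41.5,0,-14.2,7)
print()
D=Rn.from_euler('z',-41.5,degrees=True).as_matrix()
way(D@(p0-O)+O,D@R0,O,0,25,-55.7,8)
E
```

```text
[0.6108181  0.02797156 0.17796029] [[-0.0001, 0.9693, -0.2457], [-0.0001, -0.2457, -0.9693], [-1.0, -0.0001, 0.0001]]
[0.0, -0.2, -0.5] [5.9, 0.0, 0.0]
[0.0, -0.4, -1.0] [11.9, 0.0, 0.0]
[0.0, -0.5, -1.6] [17.8, 0.0, 0.0]
[0.0, -0.5, -2.1] [23.7, 0.0, 0.0]
[0.0, -0.5, -2.7] [29.6, 0.0, 0.0]
[0.0, -0.4, -3.2] [35.6, 0.0, 0.0]
[0.0, -0.3, -3.7] [41.5, 0.0, 0.0]

[0.3, -2.8, 0.0] [-0.0, -0.0, 3.1]
[0.8, -5.5, -0.0] [-0.0, -0.0, 6.3]
[1.5, -8.2, -0.0] [-0.0, -0.0, 9.4]
[2.2, -10.9, 0.0] [-0.0, -0.0, 12.5]
[3.2, -13.6, -0.0] [-0.0, -0.0, 15.6]
[4.2, -16.1, 0.0] [-0.0, -0.0, 18.8]
[5.5, -18.7, -0.0] [0.0, -0.0, 21.9]
[6.8, -21.1, 0.0] [0.0, -0.0, 25.0]
```

Request:
play_rows([
  [[0,-0.2,-0.5],[6,0,0],0],
  [[0,-0.4,-1],[12,0,0],0],
  [[0,-0.5,-1.6],[18,0,0],0],
  [[0,-0.5,-2.1],[24,0,0],0],
  [[0,-0.5,-2.7],[30,0,0],0],
  [[0,-0.4,-3.2],[36,0,0],0],
  [[0,-0.3,-3.7],[41.5,0,0],0],
  [[0,-0.3,-3.7],[41.5,0,0],0],
])

```text
time_s: 4.9
position: [0.612, 0.0301, 0.1779]
tcp_rot: [[0.001, 0.564, -0.826], [-0.003, -0.826, -0.564], [-1.0, 0.003, 0.001]]
force: [0.1, -4.5, -1.1]
opening: 0.259
```

Low force. Now tilt.

Request:
play_rows([
  [[0.3,-2.8,0],[0,0,3.1],0],
  [[0.8,-5.5,0],[0,0,6.3],0],
  [[1.5,-8.2,0],[0,0,9.4],0],
  [[2.2,-10.9,0],[0,0,12.5],0],
  [[3.2,-13.6,0],[0,0,15.6],0],
  [[4.2,-16.1,0],[0,0,18.8],0],
  [[5.5,-18.7,0],[0,0,21.9],0],
  [[6.8,-21.1,0],[0,0,25],0],
])

```text
time_s: 5.7
position: [0.6008, 0.0471, 0.1723]
tcp_rot: [[0.24, 0.511, -0.825], [-0.354, -0.745, -0.565], [-0.904, 0.428, 0.002]]
force: [2.6, -10.0, -1.4]
opening: 0.251
```

```bash
python3 - <<'E'
from h import *
s=bot.read_state();print(s["time_s"],s["position"],s["tcp_rot"].round(4).tolist(),s["force"].round(1),s["joint_positions"].round(1))
c=cap("side","e_side"); crop(c,200,90,170,150,4,"pics/e1.png")
c=cap("scene","e_scene"); crop(c,220,130,170,150,4,"pics/e2.png")
E
```

```text
5.7 [0.60076249 0.0470647  0.17227005] [[0.2404, 0.511, -0.8253], [-0.354, -0.7455, -0.5648], [-0.9038, 0.4279, 0.0017]] [  2.6 -10.   -1.4] [  4.8  30.7  97.4 -32.6  43.7  82.6]
```

View pics/e1.png

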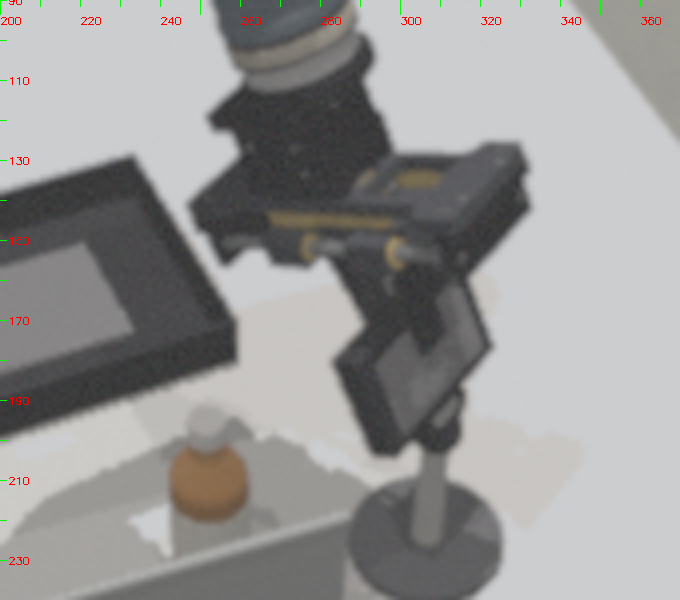

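View pics/e2.png

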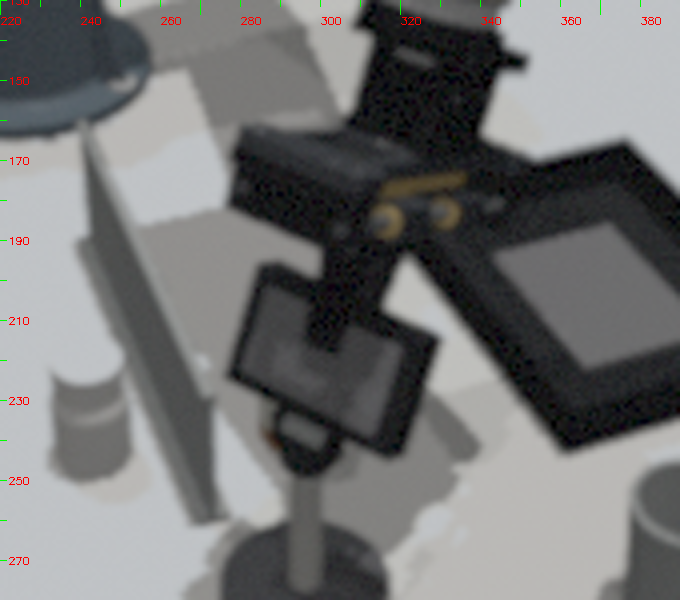

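Request:
play_rows([
  [[0,0,0],[0,0,0],0],
  [[0,0,0],[0,0,0],0],
  [[0,0,0],[0,0,0],0],
])

```text
time_s: 6.1
position: [0.6006, 0.047, 0.1721]
tcp_rot: [[0.239, 0.512, -0.825], [-0.353, -0.746, -0.565], [-0.905, 0.426, 0.002]]
force: [2.5, -7.1, 0.3]
opening: 0.252
```

```bash
python3 - <<'E'
from h import *
s=bot.read_state();print(s["time_s"],s["position"],s["tcp_rot"].round(4).tolist(),s["force"].round(1),s["moment"].round(2))
R=s["tcp_rot"]; print('tool force',R.T@s["force"])
y=R[:,1]; print('psi',np.degrees(np.arctan2(y[1],y[0])),'tilt',np.degrees(np.arcsin(y[2])))
psi=np.radians(-55.7); O=np.array([.616,.029,.127]); g=s["position"]-.019*R[:,0]-O
print('grasp in stand plane fwd',g@[-np.cos(psi),-np.sin(psi),0],'lat',g@[-np.sin(psi),np.cos(psi),0],'z',g[2])
E
```

```text
6.1 [0.60064712 0.04704736 0.17213094] [[0.2387, 0.5119, -0.8252], [-0.3526, -0.7461, -0.5648], [-0.9048, 0.4258, 0.0024]] [ 2.5 -7.1  0.3] [-1.47 -0.4  -0.3 ]
tool force [2.77538518 6.6998753  1.94153704]
psi -55.54801785191541 tilt 25.20359197367729
grasp in stand plane fwd 0.03165160005422365 lat -0.0024838495296109894 z 0.062322085111816194
```

Request:
play_rows([
  [[0.2,-0.7,0],[0.15,0,0.8],0],
  [[0.2,-0.7,0],[0.15,0,0.8],0],
  [[0.2,-0.7,0],[0.15,0,0.8],0],
])

```text
time_s: 6.4
position: [0.6004, 0.0475, 0.1719]
tcp_rot: [[0.246, 0.506, -0.827], [-0.363, -0.742, -0.563], [-0.899, 0.439, 0.001]]
force: [1.8, -7.2, 1.2]
opening: 0.255
```

Request:
play_rows([
  [[0,0,0],[0,0,0],0.4],
  [[0,0,0],[0,0,0],0.6],
  [[0,0,0],[0,0,0],0.8],
  [[0,0,0],[0,0,0],1],
  [[0,0,0],[0,0,0],1],
  [[0,0,0],[0,0,0],1],
  [[0,0,0],[0,0,0],1],
  [[0,0,0],[0,0,0],1],
])

```text
time_s: 7.2
position: [0.5993, 0.0496, 0.1707]
tcp_rot: [[0.245, 0.505, -0.828], [-0.36, -0.745, -0.561], [-0.9, 0.435, -0.001]]
force: [0.3, 0.2, 0.2]
opening: 0.897
```

Request:
play_rows([
  [[-15,0,0],[0,0,0],1],
  [[-40,0,0],[0,0,0],1],
  [[-80,0,0],[0,0,0],1],
  [[-120,0,0],[0,0,0],1],
  [[-150,0,0],[0,0,0],1],
  [[-150,0,0],[0,0,0],1],
])

```text
time_s: 7.8
position: [0.5641, 0.1057, 0.3117]
tcp_rot: [[0.255, 0.502, -0.826], [-0.357, -0.745, -0.563], [-0.899, 0.439, -0.011]]
force: [0.6, -0.6, 0.8]
opening: 1.0
```

```bash
python3 - <<'E'
from h import *
s=bot.read_state();print(s["time_s"],s["position"],s["tcp_rot"].round(4).tolist(),s["force"].round(1))
c=cap("wrist","f_wrist"); crop(c,180,60,200,200,3,"pics/f1.png")
c=cap("side","f_side"); crop(c,270,130,80,120,5,"pics/f2.png")
c=cap("scene","f_scene"); crop(c,260,180,80,120,5,"pics/f3.png")
E
```

```text
7.8 [0.56410552 0.10568916 0.31169334] [[0.2555, 0.5024, -0.826], [-0.3568, -0.7451, -0.5635], [-0.8986, 0.4387, -0.0111]] [ 0.6 -0.6  0.8]
```

View pics/f1.png

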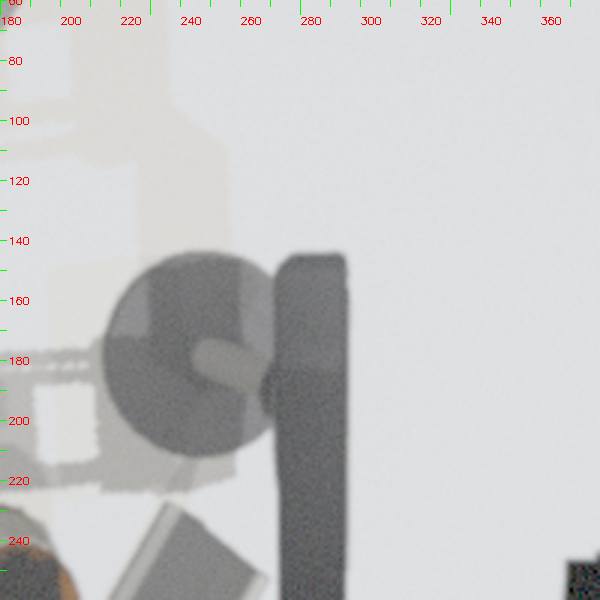

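View pics/f2.png

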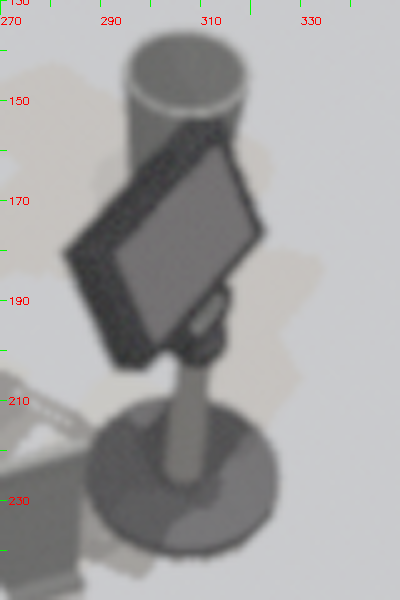

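View pics/f3.png

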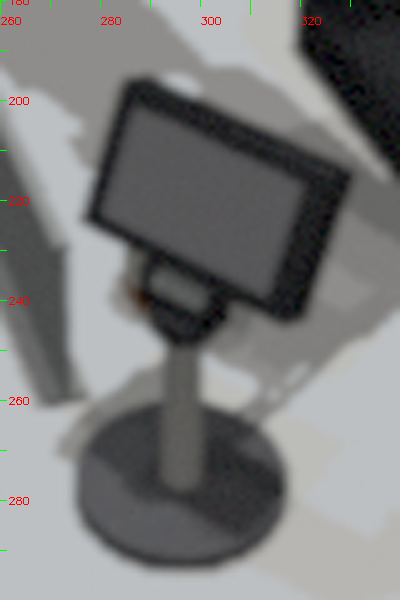

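```bash
cat > ov.py <<'E'
from h import *
from joint import camw,loc
import sys
def overlay(c,p,x0,y0,w,h,k,out,ref=None,base=(.616,.029,.012)):
    P=camw(p,list(loc.values())); q=proj(c,P)
    sh=np.zeros(2) if ref is None else np.array(ref)-proj(c,[base])[0]
    q=q+sh; print(out,'shift',sh.round(1))
    n=list(loc); im=c["img"][y0:y0+h,x0:x0+w]; s=cv2.resize((255*(im/255.)**.5).astype(np.uint8),None,fx=k,fy=k,interpolation=cv2.INTER_CUBIC)
    for i in range(8):
        for j in range(i):
            if sum(u!=v for u,v in zip(loc[n[i]],loc[n[j]]))==1:
                cv2.line(s,tuple(int(v) for v in (q[i]-[x0,y0]+.5)*k),tuple(int(v) for v in (q[j]-[x0,y0]+.5)*k),(0,255,0),1)
    cv2.imwrite(out,s)
E
python3 - <<'E'
from ov import *
p=[.616,.029,np.radians(-55.7),np.radians(26)]
overlay(load("pics/f_wrist.pkl"),p,180,60,200,240,3,"pics/g1.png")
overlay(load("pics/f_side.pkl"),p,270,130,80,120,5,"pics/g2.png",ref=(306.6,225))
overlay(load("pics/f_scene.pkl"),p,260,180,80,120,5,"pics/g3.png",ref=(296,276.5))
a,b,c=[cv2.imread(f"pics/g{i}.png") for i in(1,2,3)]
a=cv2.resize(a,(500,600)); cv2.imwrite("pics/g23.png",np.hstack([b,c])); 
E
```

```text
pics/g1.png shift [0. 0.]
pics/g2.png shift [0.8 3.3]
pics/g3.png shift [-0.6  1.5]
```

View pics/g23.png

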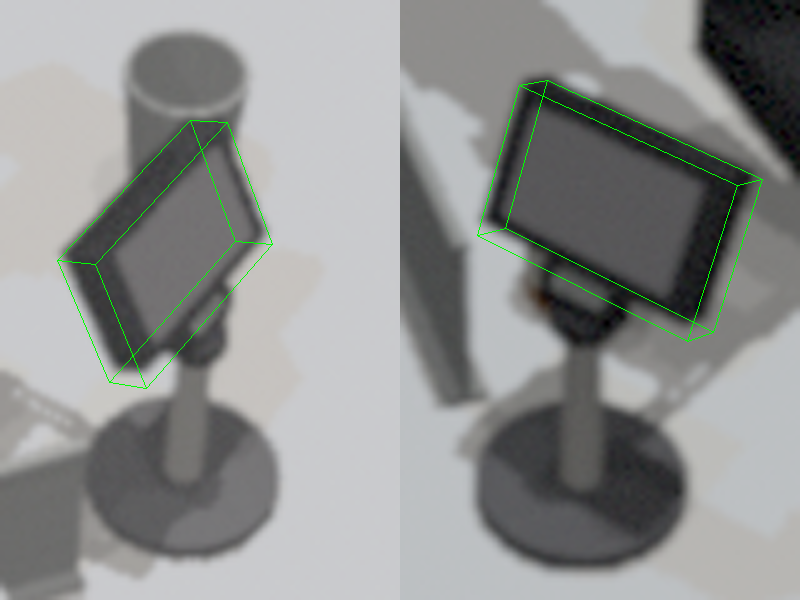

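View pics/g1.png

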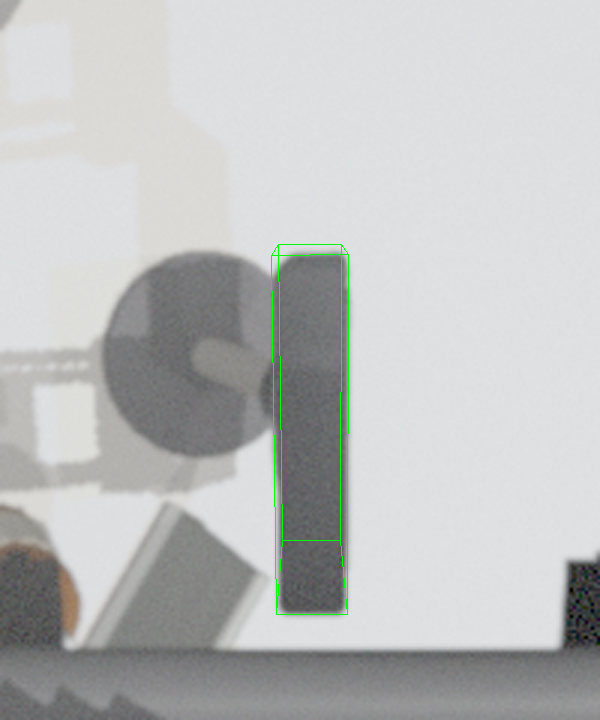

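```bash
python3 - <<'E'
from ov import *
c=load("pics/f_wrist.pkl")
t=np.linspace(0,2*np.pi,40); 
P=np.c_[.616+.05*np.cos(t),.029+.05*np.sin(t),np.full(40,.012)]
crop(c,180,60,200,200,3,"pics/g4.png",pts=proj(c,P))
s=bot.read_state()
step(s["position"],s["tcp_rot"],[.58,.10,.36],down(-55))
E
```

```text
shift mm [-43.4  35.5 -13.1] turn [ -0.84   0.17 -25.77] rows>= 3.0
```

View pics/g4.png

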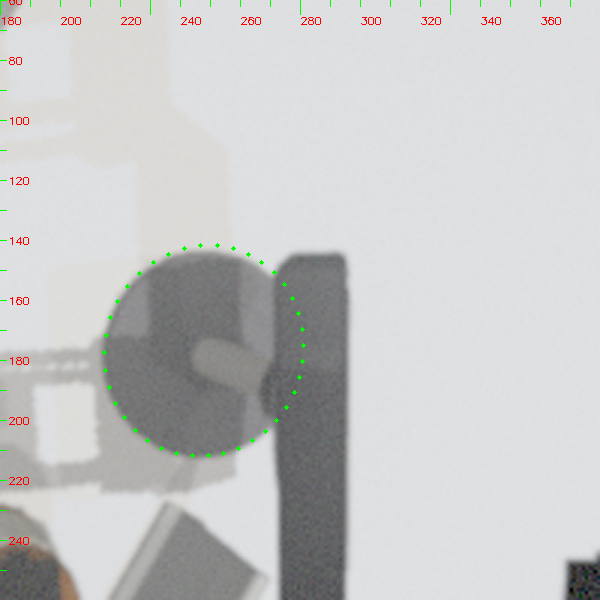

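Request:
play_rows([
  [[-15,12,-4],[0,0,-8],1],
  [[-43,35,-13],[-0.8,0,-16],1],
  [[-43,35,-13],[-0.8,0,-25.8],1],
  [[-43,35,-13],[-0.8,0,-25.8],1],
  [[-43,35,-13],[-0.8,0,-25.8],1],
  [[-43,35,-13],[-0.8,0,-25.8],1],
  [[-43,35,-13],[-0.8,0,-25.8],1],
])

```text
time_s: 8.65
position: [0.5788, 0.1013, 0.3582]
tcp_rot: [[-0.005, 0.574, -0.819], [-0.002, -0.819, -0.574], [-1.0, -0.001, 0.005]]
force: [0.8, -0.1, -0.5]
opening: 0.997
```

```bash
python3 - <<'E'
from ov import *
s=bot.read_state();print(s["time_s"],s["position"],s["tcp_rot"].round(4).tolist())
c=cap("wrist","h_wrist")
p=[.616,.029,np.radians(-55.7),np.radians(26)]
overlay(c,p,180,60,220,200,3,"pics/h1.png")
step(s["position"],s["tcp_rot"],[.479,-.23,.30],down(-64.8))
E
```

```text
8.65 [0.57883493 0.10125083 0.35822846] [[-0.0047, 0.5737, -0.8191], [-0.0018, -0.8191, -0.5737], [-1.0, -0.0012, 0.0049]]
pics/h1.png shift [0. 0.]
shift mm [ 59.3 214.1 271.5] turn [9.81 0.29 0.04] rows>= 7.0
```

View pics/h1.png

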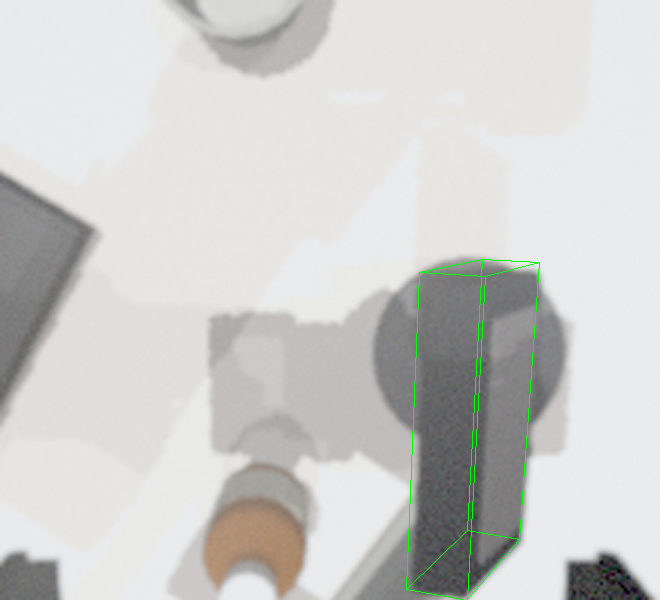

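```bash
python3 - <<'E'
from ov import *
from scipy.optimize import least_squares
c=load("pics/h_wrist.pkl"); g=cv2.GaussianBlur(c["img"],(0,0),.7).mean(2)
rows=np.r_[205:228,236:252]; E=[]
for r in rows:
    d=np.diff(g[r,308:330]); j=d.argmin(); j=min(max(j,1),len(d)-2); a,b,e=d[j-1:j+2]; E.append(308+j+.5+.5*(a-e)/(a-2*b+e))
E=np.array(E); print(E.round(1))
m=np.polyfit(rows,E,1); print('meas slope',m[0], np.polyval(m,[205,250]))
for ps in(-56.7,-55.7,-54.7):
  for t in (25,26,27):
    q=proj(c,camw([.616,.029,np.radians(ps),np.radians(t)],[loc['ftl'],loc['ftr']])); k=np.polyfit(q[:,1],q[:,0],1); print(ps,t,k[0],np.polyval(k,[205,250]))
E
```

```text
[318.9 319.1 319.1 319.1 319.  319.  319.  319.1 319.  318.9 318.9 318.9
 318.8 318.7 318.6 318.5 318.2 317.8 317.6 317.6 317.6 318.1 318.2 317.1
 317.5 313.9 313.2 312.5 311.6 310.7 310.  309.4 307.5 312.8 316.9 316.8
 316.6 316.5 316.6]
meas slope -0.15280529516521085 [320.00025763 313.12401935]
-56.7 25 -0.059196354059098615 [318.42284212 315.75900618]
-56.7 26 -0.058222132391690246 [317.21639172 314.59639576]
-56.7 27 -0.057262019461536466 [316.02727519 313.45048431]
-55.7 25 -0.041242376537248035 [318.41854324 316.56263629]
-55.7 26 -0.04026930791175405 [317.21594586 315.403827  ]
-55.7 27 -0.039310431076764914 [316.03074416 314.26177476]
-54.7 25 -0.023285919121024456 [318.40077613 317.35290977]
-54.7 26 -0.022313767788038286 [317.20172074 316.19760119]
-54.7 27 -0.021355896891298076 [316.02012925 315.05911389]
```

```bash
python3 - <<'E'
from ov import *
t=np.linspace(0,2*np.pi,400)
P=np.c_[.616+.05*np.cos(t),.029+.05*np.sin(t),np.full(400,.012)]
for n in("h","f"):
    c=load(f"pics/{n}_wrist.pkl");q=proj(c,P);print(n,'pred disc x',q[:,0].min(),q[:,0].max(),'y',q[:,1].min(),q[:,1].max())
    im=c["img"].mean(2)
    y=int(round(q[q[:,0].argmin(),1])); x=int(q[:,0].min()); print('row',y,'from',x-5,im[y,x-5:x+6].astype(int)); x=int(q[:,0].max()); print('from',x-5,im[y,x-5:x+6].astype(int))
    # bottom-back edge & front-top edges
    for tt in (25,26,27): 
        qq=proj(c,camw([.616,.029,np.radians(-55.7),np.radians(tt)],list(loc.values()))); print(tt,dict(zip(loc,qq.round(1).tolist())))
    for r in (200,215,225,245): 
        print(r,270 if n=='f' else 310,im[r,(265 if n=='f' else 310):(303 if n=='f' else 365)].astype(int).tolist())
E
```

```text
h pred disc x 303.1988031991078 368.44594565710815 y 143.8796656240218 208.68373583594078
row 178 from 298 [142 140 143 141 142 130 100  72  67  65  72]
from 363 [ 70  66  69  67  79 111 154 191 209 217 217]
25 {'ftl': [320.7, 150.5], 'ftr': [316.3, 256.3], 'btl': [342.9, 151.7], 'btr': [336.5, 260.0], 'bbl': [359.4, 147.0], 'bbr': [353.0, 239.2], 'fbl': [340.4, 146.1], 'fbr': [335.4, 236.5]}
26 {'ftl': [319.4, 150.4], 'ftr': [315.2, 256.0], 'btl': [341.4, 151.6], 'btr': [335.2, 259.8], 'bbl': [359.3, 147.0], 'bbr': [352.8, 239.2], 'fbl': [340.4, 146.1], 'fbr': [335.4, 236.4]}
27 {'ftl': [318.2, 150.3], 'ftr': [314.0, 255.7], 'btl': [340.0, 151.5], 'btr': [333.9, 259.6], 'bbl': [359.1, 147.0], 'bbr': [352.7, 239.3], 'fbl': [340.3, 146.1], 'fbr': [335.3, 236.3]}
200 310 [139, 133, 115, 92, 74, 60, 62, 55, 59, 49, 43, 40, 39, 33, 39, 38, 29, 38, 40, 32, 35, 39, 44, 40, 35, 37, 34, 37, 39, 31, 32, 42, 55, 66, 67, 67, 68, 66, 68, 66, 65, 67, 70, 62, 65, 62, 52, 63, 92, 126, 149, 155, 157, 158, 159]
215 310 [141, 139, 141, 140, 142, 145, 148, 139, 122, 82, 43, 38, 35, 37, 34, 35, 32, 30, 
[... 1406 characters left out ...]
.7]}
200 270 [83, 79, 78, 77, 78, 74, 60, 42, 44, 40, 37, 41, 42, 42, 40, 42, 38, 44, 47, 46, 44, 40, 46, 47, 43, 45, 45, 45, 39, 43, 79, 140, 182, 195, 196, 197, 196, 195]
215 270 [196, 196, 196, 195, 193, 180, 132, 71, 38, 41, 38, 42, 47, 40, 42, 41, 45, 40, 38, 36, 41, 37, 45, 48, 44, 43, 45, 42, 41, 47, 94, 147, 184, 196, 197, 196, 196, 197]
225 270 [196, 196, 195, 196, 196, 196, 182, 134, 69, 40, 37, 45, 44, 37, 43, 37, 40, 45, 42, 44, 38, 39, 38, 41, 39, 40, 44, 44, 43, 45, 91, 151, 184, 196, 197, 197, 197, 195]
245 270 [195, 196, 196, 197, 196, 195, 183, 139, 75, 35, 36, 35, 35, 36, 38, 40, 33, 38, 33, 36, 40, 34, 32, 33, 37, 31, 34, 41, 38, 46, 105, 158, 188, 196, 196, 196, 197, 196]
```

The camera is aimed, with swivel within about 0.5° and tilt about 25.4° against the ideal 26°. On to the plate.

Request:
play_rows([
  [[0,50,63],[2,0,0],1],
  [[0,90,115],[4,0,0],1],
  [[20,130,165],[6,0,0],1],
  [[40,170,220],[8,0,0],1],
  [[59,214,271],[9.8,0,0],1],
  [[59,214,271],[9.8,0,0],1],
  [[59,214,271],[9.8,0,0],1],
  [[59,214,271],[9.8,0,0],1],
])

```text
time_s: 9.5
position: [0.4785, -0.2342, 0.2995]
tcp_rot: [[-0.005, 0.42, -0.907], [-0.002, -0.908, -0.42], [-1.0, -0.0, 0.005]]
force: [-0.2, -0.2, -0.4]
opening: 0.999
```

Request:
play_rows([
  [[0,0,0],[0,0,0],1],
  [[0,0,0],[0,0,0],1],
  [[0,0,0],[0,0,0],1],
])

```text
time_s: 9.8
position: [0.4813, -0.2287, 0.3018]
tcp_rot: [[-0.001, 0.427, -0.904], [-0.001, -0.904, -0.427], [-1.0, 0.001, 0.001]]
force: [0.5, 0.0, -0.0]
opening: 1.0
```

```bash
python3 - <<'E'
from h import *
s=bot.read_state();print(s["time_s"],s["position"],s["tcp_rot"].round(4).tolist(),s["force"].round(1))
c=cap("wrist","i_wrist"); crop(c,0,0,560,420,1,"pics/i0.png");crop(c,180,60,250,200,3,"pics/i1.png",g=.8)
E
```

```text
9.8 [ 0.48125438 -0.22874167  0.30177242] [[-0.0008, 0.4269, -0.9043], [-0.0014, -0.9043, -0.4269], [-1.0, 0.0009, 0.0014]] [ 0.5  0.  -0. ]
```

View pics/i0.png

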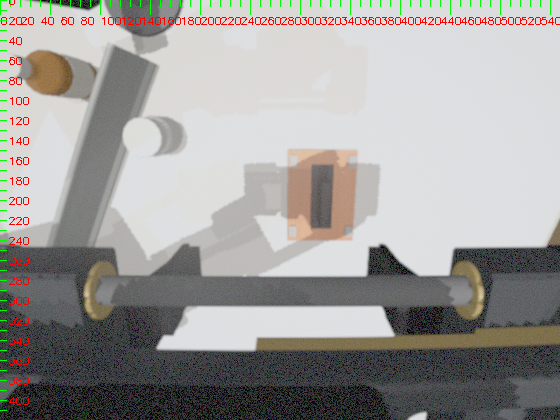

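View pics/i1.png

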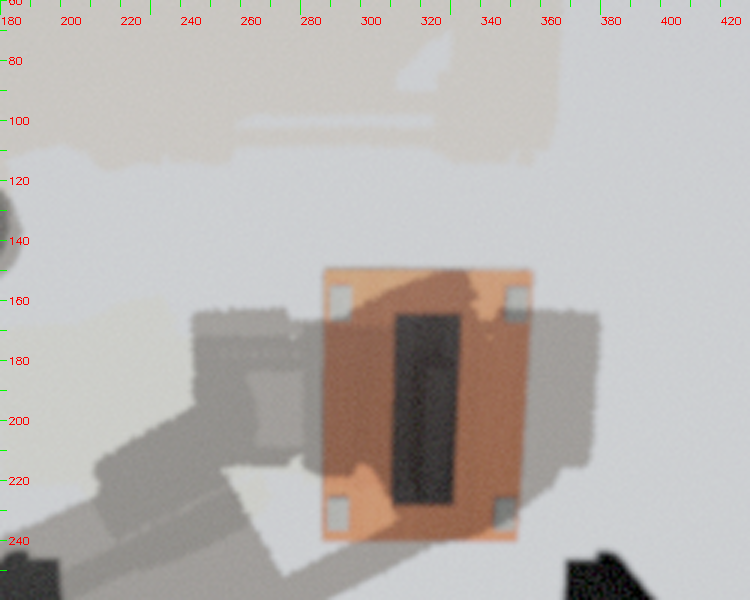

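```bash
python3 - <<'E'
from h import *
from joint import rw,nn
from scipy.optimize import least_squares
c=load("pics/i_wrist.pkl"); P=[(287.8,149.1),(357.5,149.1),(352.1,240.1),(287.1,240.1)]
f=lambda v:nn(proj(c,rw(v,.13,.095,.006)),P)
s=least_squares(f,[.479,-.29,.44]);print(s.x[:2],np.degrees(s.x[2]),s.fun.round(1)); y=np.degrees(s.x[2])
st=bot.read_state()
step(st["position"],st["tcp_rot"],[*s.x[:2],.12],down(y-90))
E
```

```text
[ 0.47828335 -0.28932444] 25.14421387766579 [-0.4 -0.2  0.2  0.2  0.3  0.  -0.2 -0.1]
shift mm [181.9  53.2  28.2] turn [ 0.13  0.08 -0.06] rows>= 3.8
```

Request:
play_rows([
  [[40,20,10],[0,0,0],1],
  [[80,40,22],[0,0,0],1],
  [[120,53,28],[0,0,0],1],
  [[160,53,28],[0,0,0],1],
  [[182,53,28],[0,0,0],1],
  [[182,53,28],[0,0,0],1],
  [[182,53,28],[0,0,0],1],
  [[182,53,28],[0,0,0],1],
])

```text
time_s: 10.65
position: [0.479, -0.291, 0.1212]
tcp_rot: [[0.001, 0.425, -0.905], [-0.004, -0.905, -0.425], [-1.0, 0.004, 0.0]]
force: [0.6, 0.7, -0.1]
opening: 0.999
```

```bash
python3 - <<'E'
from h import *
st=bot.read_state();print(st["position"],st["force"].round(1))
step(st["position"],st["tcp_rot"],[.4783,-.2893,.020],down(-64.86))
c=cap("wrist","j_wrist"); cv2.imwrite("pics/j0.png",c["img"])
E
```

```text
[ 0.47895218 -0.29099434  0.12116144] [ 0.6  0.7 -0.1]
shift mm [101.2  -2.2  -0.2] turn [ 0.04  0.03 -0.23] rows>= 2.0
```

View pics/j0.png

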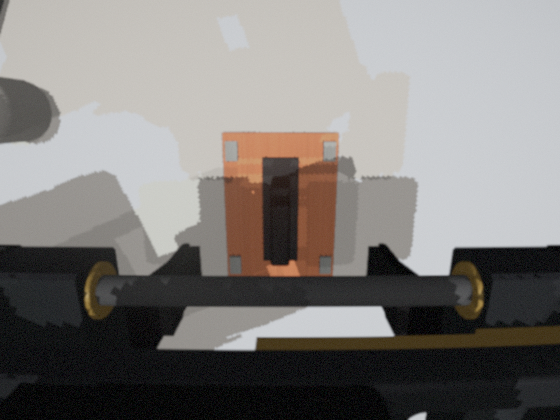

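Request:
play_rows([
  [[30,0,0],[0,0,0],1],
  [[60,0,0],[0,0,0],1],
  [[85,-1,0],[0,0,0],1],
  [[101,-1,0],[0,0,0],1],
  [[101,-1,0],[0,0,0],1],
  [[101,-1,0],[0,0,0],1],
])

```text
time_s: 11.3
position: [0.4777, -0.2904, 0.0195]
tcp_rot: [[0.0, 0.425, -0.905], [-0.003, -0.905, -0.425], [-1.0, 0.002, 0.001]]
force: [-0.2, 0.3, -0.5]
opening: 0.999
```

Request:
play_rows([
  [[0,0,0],[0,0,0],0],
  [[0,0,0],[0,0,0],0],
  [[0,0,0],[0,0,0],0],
  [[0,0,0],[0,0,0],0],
  [[0,0,0],[0,0,0],0],
  [[0,0,0],[0,0,0],0],
  [[0,0,0],[0,0,0],0],
  [[0,0,0],[0,0,0],0],
])

```text
time_s: 12.1
position: [0.4768, -0.2897, 0.0182]
tcp_rot: [[-0.002, 0.424, -0.905], [-0.001, -0.905, -0.424], [-1.0, 0.0, 0.002]]
force: [-0.5, -0.9, 0.5]
opening: 0.357
```

Request:
play_rows([
  [[0,0,0],[0,0,0],0],
  [[0,0,0],[0,0,0],0],
  [[0,0,0],[0,0,0],0],
  [[0,0,0],[0,0,0],0],
  [[0,0,0],[0,0,0],0],
  [[0,0,0],[0,0,0],0],
])

```text
time_s: 12.7
position: [0.4767, -0.2897, 0.0183]
tcp_rot: [[-0.002, 0.424, -0.905], [-0.001, -0.905, -0.424], [-1.0, -0.0, 0.002]]
force: [-0.4, 0.6, -0.5]
opening: 0.161
```

Request:
play_rows([
  [[-10,0,0],[0,0,0],0],
  [[-25,0,0],[0,0,0],0],
  [[-45,0,0],[0,0,0],0],
  [[-70,0,0],[0,0,0],0],
  [[-95,0,0],[0,0,0],0],
  [[-120,0,0],[0,0,0],0],
  [[-140,0,0],[0,0,0],0],
  [[-150,0,0],[0,0,0],0],
])

```text
time_s: 13.5
position: [0.4776, -0.29, 0.1704]
tcp_rot: [[0.001, 0.425, -0.905], [-0.003, -0.905, -0.425], [-1.0, 0.003, 0.001]]
force: [0.9, -0.3, -3.7]
opening: 0.159
```

```bash
python3 - <<'E'
from h import *
st=bot.read_state();print(st["position"],st["tcp_rot"].round(4).tolist(),st["force"].round(1),st["moment"].round(2),st["opening"])
step(st["position"],st["tcp_rot"],[.4783,-.2893,.27],down(-64.86))
step(st["position"],st["tcp_rot"],[.45,0,.27],down(-75))
step(st["position"],st["tcp_rot"],[.428,.305,.27],down(-85.83))
c=cap("wrist","k_wrist"); cv2.imwrite("pics/k0.png",c["img"])
c=cap("side","k_side"); cv2.imwrite("pics/k1.png",c["img"])
E
```

```text
[ 0.47756657 -0.29001509  0.17043487] [[0.0006, 0.4245, -0.9054], [-0.0032, -0.9054, -0.4245], [-1.0, 0.0031, 0.0009]] [ 0.9 -0.3 -3.7] [-0.1   0.11 -0.01] 0.15895750893859983
shift mm [-99.6  -0.   -0.9] turn [-0.02  0.05 -0.18] rows>= 2.0
shift mm [-100.5 -274.   -98.1] turn [10.12  0.03 -0.18] rows>= 6.2
shift mm [-101.5 -559.5 -207.6] turn [ 2.095e+01  2.000e-02 -1.900e-01] rows>= 12.1
```

View pics/k0.png

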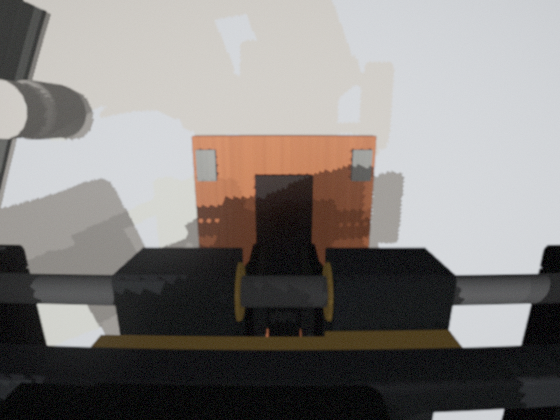

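View pics/k1.png

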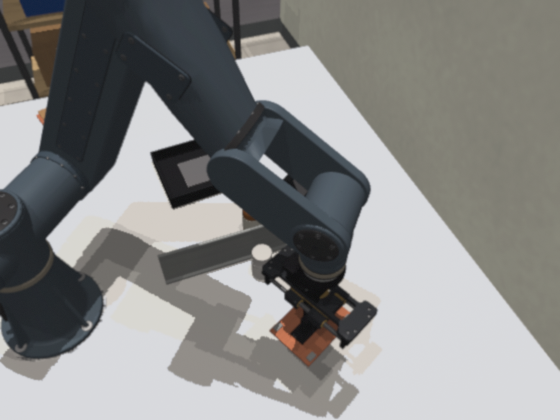

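Request:
play_rows([
  [[-30,0,0],[0,0,0],0],
  [[-60,0,0],[0,0,0],0],
  [[-85,-10,-4],[1,0,0],0],
  [[-100,-40,-15],[2,0,0],0],
  [[-100,-75,-28],[3,0,0],0],
  [[-100,-110,-41],[4,0,0],0],
  [[-100,-145,-53],[5,0,0],0],
  [[-100,-180,-66],[6,0,0],0],
])

```text
time_s: 14.4
position: [0.4592, -0.0967, 0.2667]
tcp_rot: [[-0.005, 0.326, -0.945], [0.0, -0.945, -0.326], [-1.0, -0.002, 0.004]]
force: [0.6, -0.5, -3.1]
opening: 0.16
```

```bash
python3 - <<'E'
from h import *
st=bot.read_state();print(st["position"],st["joint_positions"].round(1))
step(st["position"],st["tcp_rot"],[.428,.305,.27],down(-85.83))
E
```

```text
[ 0.45918441 -0.09671201  0.26667653] [-2.550e+01  1.490e+01  1.003e+02 -1.000e-01  6.500e+01  4.550e+01]
shift mm [  -3.  -389.9 -101.5] turn [14.87  0.26  0.08] rows>= 8.1
```

Request:
play_rows([
  [[-3,-40,-10],[2,0,0],0],
  [[-3,-80,-20],[4,0,0],0],
  [[-3,-120,-31],[6,0,0],0],
  [[-3,-160,-42],[8,0,0],0],
  [[-3,-200,-52],[10,0,0],0],
  [[-3,-240,-62],[12,0,0],0],
  [[-3,-280,-73],[13,0,0],0],
  [[-3,-320,-83],[14,0,0],0],
])

```text
time_s: 15.2
position: [0.433, 0.2324, 0.2693]
tcp_rot: [[-0.004, 0.088, -0.996], [-0.002, -0.996, -0.088], [-1.0, 0.002, 0.005]]
force: [1.1, -0.1, -3.4]
opening: 0.159
```

```bash
python3 - <<'E'
from h import *
st=bot.read_state();print(st["position"],st["joint_positions"].round(1))
step(st["position"],st["tcp_rot"],[.428,.305,.20],down(-85.83))
E
```

```text
[0.43299468 0.23240706 0.2693285 ] [ 1.520e+01  1.660e+01  9.720e+01 -1.000e-01  6.640e+01  1.001e+02]
shift mm [ 69.2 -72.9  -1.8] turn [ 0.9   0.26 -0.1 ] rows>= 2.0
```

Request:
play_rows([
  [[20,-30,-1],[0.5,0,0],0],
  [[40,-60,-2],[0.9,0,0],0],
  [[69,-70,-2],[0.9,0,0],0],
  [[69,-70,-2],[0.9,0,0],0],
  [[69,-70,-2],[0.9,0,0],0],
  [[69,-70,-2],[0.9,0,0],0],
  [[69,-70,-2],[0.9,0,0],0],
  [[69,-70,-2],[0.9,0,0],0],
])

```text
time_s: 16.0
position: [0.4307, 0.3004, 0.2029]
tcp_rot: [[0.0, 0.072, -0.997], [-0.0, -0.997, -0.072], [-1.0, 0.0, -0.0]]
force: [-0.9, -0.0, -3.8]
opening: 0.159
```

```bash
python3 - <<'E'
from h import *
st=bot.read_state();print(st["position"],st["tcp_rot"].round(4).tolist(),st["qvel"].round(2))
step(st["position"],st["tcp_rot"],[.428,.305,.105],down(-85.83))
c=cap("wrist","l_wrist"); cv2.imwrite("pics/l0.png",c["img"])
c=cap("side","l_side"); cv2.imwrite("pics/l1.png",c["img"])
c=cap("scene","l_scene"); cv2.imwrite("pics/l2.png",c["img"])
E
```

```text
[0.43074727 0.30044234 0.20286175] [[0.0005, 0.0723, -0.9974], [-0.0003, -0.9974, -0.0723], [-1.0, 0.0003, -0.0004]] [ 0.24  0.08  0.26 -0.05 -0.11  0.06]
shift mm [97.9 -4.8  2.5] turn [-0.03 -0.02 -0.02] rows>= 2.0
```

View pics/l0.png

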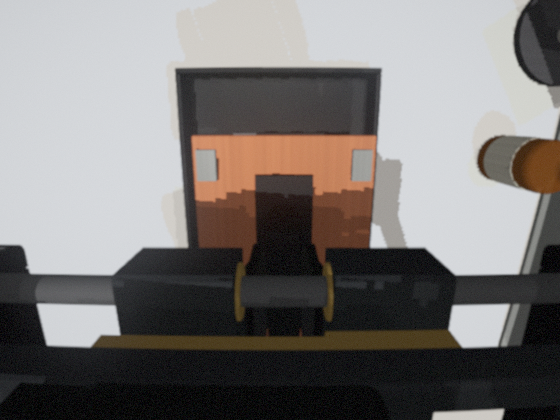

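View pics/l1.png

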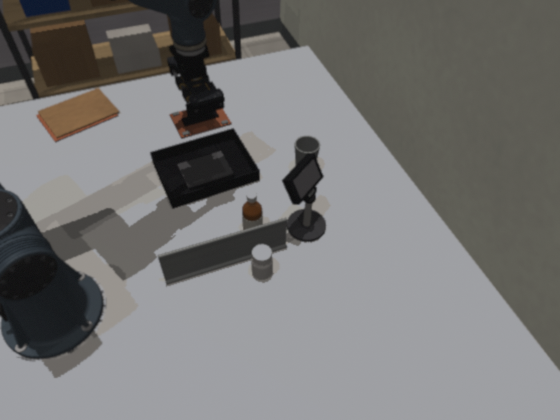

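View pics/l2.png

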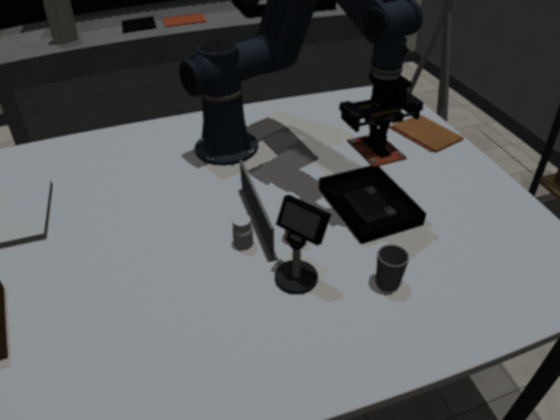

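```bash
python3 - <<'E'
from h import *
c=load("pics/l_wrist.pkl"); st=bot.read_state(); crop(c,160,50,240,200,3,"pics/l3.png",g=.6)
q=onz(c,[(177,71),(380.5,69.5)],.04); print(q.round(4)); d=q[1]-q[0]; print(np.linalg.norm(d),'tray yaw',np.degrees(np.arctan2(d[1],d[0]))+90)
u=np.array([np.cos(np.radians(4.0)),np.sin(np.radians(4.0)),0]); print('tray ctr',q.mean(0)-.125*u)
zt=st["position"][2]-.0183+.006
q=onz(c,[(193,136.5),(376.5,135.5)],zt); print(q.round(4)); d=q[1]-q[0]; print(np.linalg.norm(d),'plate yaw',np.degrees(np.arctan2(d[1],d[0]))+90,'plate ctr',q.mean(0)-.065*u, 'tcp',st["position"])
E
```

```text
[[0.5418 0.406  0.04  ]
 [0.5566 0.2205 0.04  ]]
0.186081250157331 tray yaw 4.5352461673524544
tray ctr [0.42450701 0.30450345 0.04      ]
[[0.4923 0.3512 0.1901]
 [0.4997 0.2574 0.1901]]
0.09402605906701035 plate yaw 4.484796416634111 plate ctr [0.43116326 0.29977324 0.19008052] tcp [0.43029517 0.30058626 0.20238052]
```

View pics/l3.png

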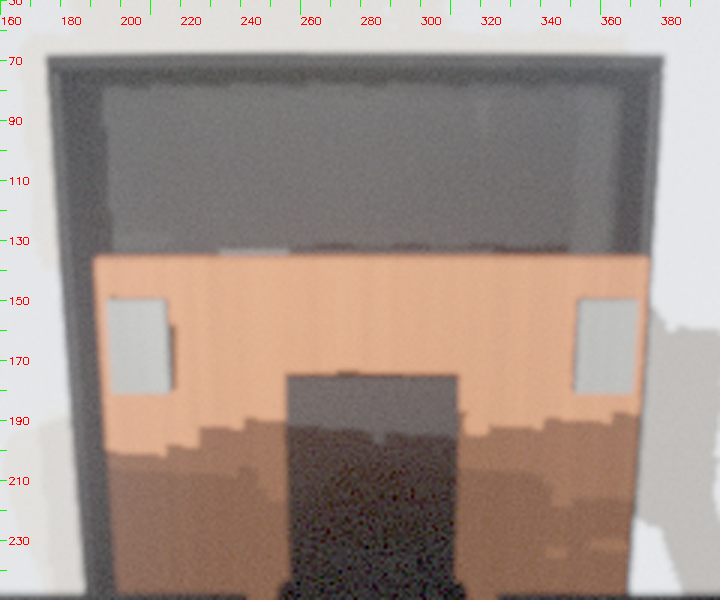

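Request:
play_rows([
  [[20,-4,2],[0,0,0],0],
  [[40,-5,2],[0,0,0],0],
  [[60,-5,2],[0,0,0],0],
  [[80,-5,2],[0,0,0],0],
  [[97,-5,2],[0,0,0],0],
  [[97,-5,2],[0,0,0],0],
  [[97,-5,2],[0,0,0],0],
  [[97,-5,2],[0,0,0],0],
])

```text
time_s: 16.95
position: [0.4284, 0.306, 0.1058]
tcp_rot: [[0.001, 0.073, -0.997], [-0.0, -0.997, -0.073], [-1.0, 0.0, -0.001]]
force: [-0.2, -0.3, -3.6]
opening: 0.161
```

```bash
python3 - <<'E'
from h import *
for i in range(4):
    c=cap("wrist","m_wrist"); st=bot.read_state();print(st["position"].round(4),st["tcp_rot"][:,1].round(4))
step(st["position"],st["tcp_rot"],[.428,.305,.0455],down(-85.83))
cv2.imwrite("pics/m0.png",c["img"]); crop(c,160,30,240,200,3,"pics/m3.png",g=.6)
E
```

```text
[0.4284 0.306  0.1059] [ 7.340e-02 -9.973e-01  1.000e-04]
[0.4282 0.3059 0.1058] [ 7.350e-02 -9.973e-01  2.000e-04]
[0.4281 0.3059 0.1057] [ 7.350e-02 -9.973e-01  3.000e-04]
[0.4279 0.3058 0.1056] [ 7.340e-02 -9.973e-01  4.000e-04]
shift mm [60.1  0.8  0. ] turn [ 0.04 -0.   -0.02] rows>= 1.2
```

View pics/m3.png

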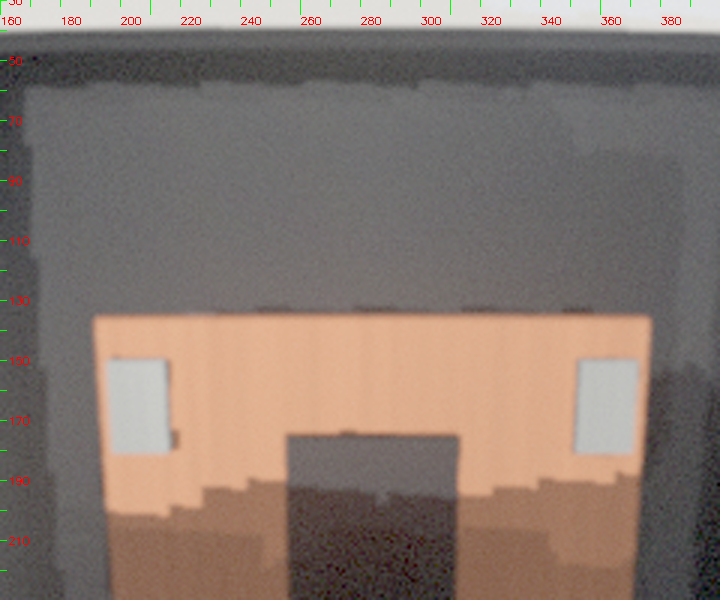

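Request:
play_rows([
  [[12,0.8,0],[0,0,0],0],
  [[24,0.8,0],[0,0,0],0],
  [[36,0.8,0],[0,0,0],0],
  [[46,0.8,0],[0,0,0],0],
  [[54,0.8,0],[0,0,0],0],
  [[60,0.8,0],[0,0,0],0],
  [[60,0.8,0],[0,0,0],0],
  [[60,0.8,0],[0,0,0],0],
])

```text
time_s: 17.95
position: [0.4275, 0.3048, 0.0447]
tcp_rot: [[-0.002, 0.074, -0.997], [-0.001, -0.997, -0.074], [-1.0, 0.001, 0.002]]
force: [-0.5, 1.4, -3.2]
opening: 0.159
```

Request:
play_rows([
  [[0,0,0],[0,0,0],0],
  [[0,0,0],[0,0,0],0],
  [[0,0,0],[0,0,0],0],
  [[0,0,0],[0,0,0],0],
  [[0,0,0],[0,0,0],0],
])

```text
time_s: 18.45
position: [0.4275, 0.3047, 0.0449]
tcp_rot: [[-0.001, 0.073, -0.997], [-0.001, -0.997, -0.073], [-1.0, 0.001, 0.001]]
force: [-0.6, -0.1, -3.5]
opening: 0.165
```

```bash
python3 - <<'E'
from h import *
for n in ("wrist","side","scene"):
    c=cap(n,"n_"+n); st=bot.read_state();print(st["position"].round(4),st["tcp_rot"][:,1].round(4),st["force"].round(1))
crop(load("pics/n_wrist.pkl"),130,0,300,240,2,"pics/n1.png",g=.6)
crop(load("pics/n_side.pkl"),140,90,130,130,5,"pics/n2.png")
crop(load("pics/n_scene.pkl"),310,110,130,140,4,"pics/n3.png",g=.4)
E
```

```text
[0.4274 0.3047 0.0448] [ 7.350e-02 -9.973e-01  9.000e-04] [ 0.2  0.8 -3.7]
[0.4274 0.3047 0.0448] [ 7.340e-02 -9.973e-01  9.000e-04] [-0.4 -0.5 -3.2]
[0.4274 0.3047 0.0448] [ 0.0735 -0.9973  0.001 ] [-0.3 -0.4 -3.6]
```

View pics/n1.png

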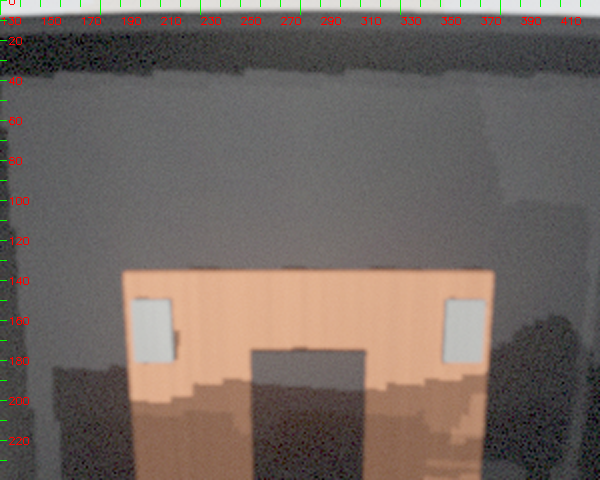

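View pics/n2.png

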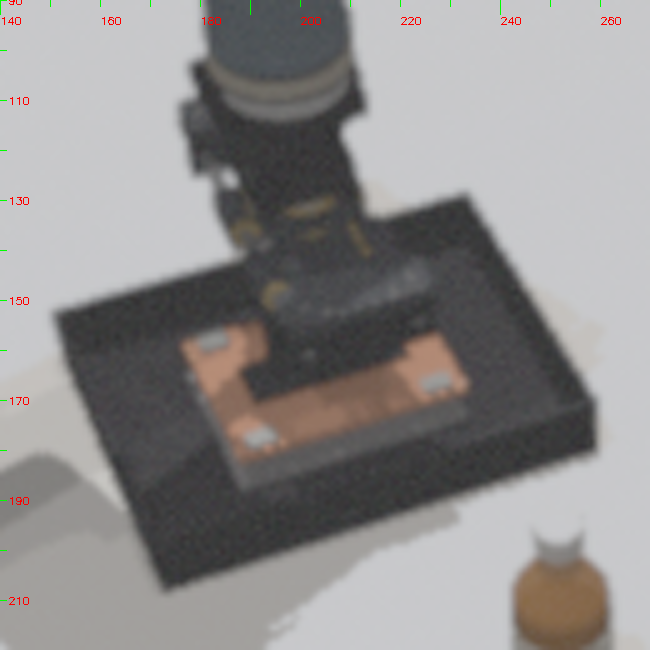

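View pics/n3.png

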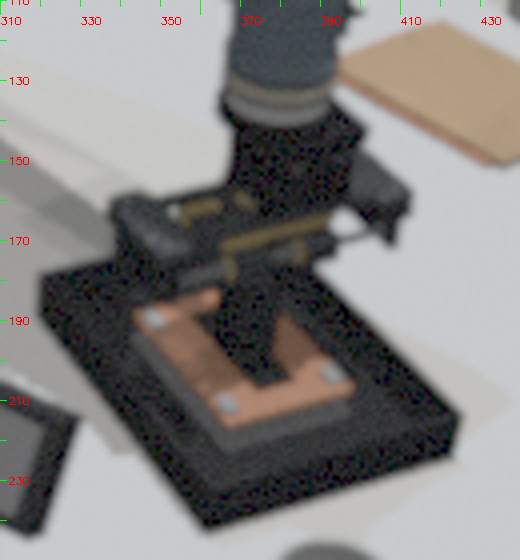

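```bash
python3 - <<'E'
from h import *
from joint import rw,nn
from scipy.optimize import least_squares
pad=np.array([.428,.3052,np.radians(4.17)])
obs={'side':([(177,164),(221.2,150.5),(233.5,172.7),(188.2,187.5)],[(175.5,158.7),(186.3,181.3),(233.8,166.7)]),
 'scene':([(343,193.2),(373.2,185.5),(397.5,213),(366.5,222.5)],[(342.8,187.5),(367.3,216.5),(398.5,206.5)])}
for n,(pp,qq) in obs.items():
    c=load(f"pics/n_{n}.pkl")
    def sh(C): return C
    # per-camera pixel shift from pad
    q=proj(c,rw(pad,.13,.095,.012)); j=np.linalg.norm(q[:,None]-np.array(pp)[None]-(q.mean(0)-np.mean(pp,0)),axis=2).argmin(0); s=(np.array(pp)-q[j]); print(n,'pad shift',s.round(1).tolist()); s=s.mean(0)
    f=lambda v:(lambda w:(w[np.linalg.norm(w[:,None]-np.array(qq)[None],axis=2).argmin(0)]-qq).ravel())(proj(c,rw(v[:3],.13,.095,v[3]))+s)
    for z in(.0325,): 
        r=least_squares(lambda v:f([*v,z]),pad); print(n,z,r.x[:2].round(4),np.degrees(r.x[2]).round(2),r.fun.round(1))
    r=least_squares(lambda v:np.r_[f([*pad,v[0]])],[.03]); print('z if centred',r.x,r.fun.round(1))
E
```

```text
side pad shift [[0.4, 1.3], [1.0, 0.9], [1.0, 1.5], [0.7, 2.0]]
side 0.0325 [0.4275 0.307 ] 4.48 [ 0.4 -0.1  0.7  0.1 -1.2  0.2]
z if centred [0.03438992] [ 0.7 -0.4  0.9 -0.1 -0.9  0.2]
scene pad shift [[0.5, -0.5], [1.5, -0.4], [0.9, 0.5], [0.6, 1.0]]
scene 0.0325 [0.428  0.3033] 4.91 [ 0.3  0.7  0.1 -0.7 -0.4  0.1]
z if centred [0.03198938] [ 1.1  0.6  0.3 -0.7  0.1  0.3]
```

The plate is centred, square, and about 14.5–16 mm above the pad. Handing in.

```bash
python3 - <<'E'
from h import *
st=bot.read_state();print(st["time_s"],st["position"].round(4),st["qvel"].round(2),st["opening"])
a=load("pics/f_side.pkl")["img"][130:240,270:350].astype(int);b=load("pics/n_side.pkl")["img"][130:240,270:350].astype(int);print('cam region mean diff',abs(a-b).mean())
print(bot.hand_in())
E
```

```text
18.6 [0.4274 0.3047 0.0448] [ 0.07 -0.01 -0.03 -0.11  0.05  0.02] 0.155236657799537
cam region mean diff 4.45594696969697
the job is handed in; nothing more can be done
None
```

The job is handed in at 18.6 s of the 51 s allowed. The camera is aimed at the pad and released, and the arm is holding the copper plate still above it.

- **Camera:** I pinched it at the top, swivelled it to about -55.7° (world heading) and tilted it to about 26°. After letting go, two wrist pictures agreed with the swivel to about 0.5°. They put the tilt at about 25.3–25.6°, against an ideal of 26.0°. At that tilt the lens points roughly 5–8 mm past the pad's middle, and I left that uncorrected. The last side picture shows no sign that the camera moved afterwards, though that was only a rough image comparison.
- **Plate:** I took it by its grip and carried it over the guard with its underside about 25 cm above the table (the guard is 10.4 cm high). The only force read after the lift was the plate's weight, about 3.5 N.
- **Hover:**

| Check | Plate centre x (m) | Plate centre y (m) | Turn |
|---|---|---|---|
| Pad (target) | 0.4280 | 0.3052 | 4.2° |
| Arm reading | 0.4274 | 0.3047 | 4.2° |
| Side picture | 0.4275 | 0.3070 | 4.5° |
| Scene picture | 0.4280 | 0.3033 | 4.9° |

  The two picture checks disagree by about 4 mm in y, on either side of the arm reading. The gap above the pad came out at about 14 to 16.5 mm. The plate was level to about 0.1° by the tool's orientation, and motionless.
- **Bystanders:** the bottle, jar and beaker were still in their places in the pictures taken above the tray; I did not measure them again afterwards.
- **Calibration:** the first scene and side estimates differed by about 5–8 mm in y, so I took the working positions from close wrist pictures.

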